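# Hitch the vial carrier to the shaker and load it

## Task

Get the shaker ready: lift the orange dust cap off the ball and stand it in the white dish, lower the vial carrier fully down over the ball, and then press its red latch lever all the way down to lock it. Only after that stand every vial on the table upright in a well of the locked carrier, one to a well, fully home; the vials are thin glass, so grip them lightly (20 to 30 N is ample, 40 N cracks them). Leave the black film canister, the petri dish and the eraser beside the shaker where they are.

Things in the scene. Friction and masses are not known exactly. Their poses are not given: they have to be found in the camera images.
- ball (a point): Centre of the steel ball stud on the round white shaker (housing 176 mm across, 45 mm high, fixed for the run, a grey control panel stands 8 mm out of its front). Ball 30 mm across on a 14 mm stem, centre 34 mm above the flat shaker deck; a 27 mm collar, 3 mm high, at the foot of the stem.
- cap_mid (a point): Centre of the loose orange dust cap, 44 mm across, 64 mm tall, open below (bore 37 mm), closed on top, 50 g; at the start it stands over the ball with its rim on the shaker deck. z axis up.
- dish_floor (a point): Centre of the inner floor (4 mm above the table) of the fixed shallow white dish, 96 mm across, rim 12 mm high, flat floor 82 mm across.
- carrier_grip (a point): Centre of the black handle block of the loose vial carrier (0.45 kg): 36 mm along the carrier's x, 18 mm thick along its y, reaching from 56 to 86 mm above the carrier's underside; this point is 72 mm above it. z up. The carrier stands flat on its underside, on the table as on the shaker deck, and may be seated at any yaw; its red latch lever points to its +x.
- socket (a point): Centre of the hitch socket in the carrier's aluminium hub (46 mm across, 57 mm high, bore 34 mm, open below), 38 mm below carrier_grip on the same axis; coincides with ball when the carrier stands fully down on the shaker deck.
- latch (a joint): Angle of the red latch lever: 0 = raised about 46 degrees, 0.8 = pressed fully down, level (locked: its pawl is under the ball). Hinge along the carrier's y, 30 mm out on its +x side, 34 mm above its underside. Stays where left; takes about 3 N at the thumb pad. If it is down beforehand the pawl keeps the ball out.
- lever_pad (a point): Top of the thumb pad (18 x 22 mm) near the end of the latch lever, 51 mm from its hinge; raised it is about 62 mm from the carrier's axis and 73 mm above its underside, pressed down 81 mm from the axis and 38 mm above the underside.
- well_1 (a point): Where the middle of a vial lies when it stands in the carrier's well at x +38, y +54 mm: 35 mm above the carrier's underside. Well: tapered, 28 mm wide at the floor and 35 mm at the rim, floor 4 mm and rim 28 mm above the underside, so a seated vial shows 38 mm.
- well_2 (a point): Where the middle of a vial lies when it stands in the carrier's well at x -38, y +54 mm: 35 mm above the carrier's underside. Well: tapered, 28 mm wide at the floor and 35 mm at the rim, floor 4 mm and rim 28 mm above the underside, so a seated vial shows 38 mm.
- well_3 (a point): Where the middle of a vial lies when it stands in the carrier's well at x -38, y -54 mm: 35 mm above the carrier's underside. Well: tapered, 28 mm wide at the floor and 35 mm at the rim, floor 4 mm and rim 28 mm above the underside, so a seated vial shows 38 mm.
- well_4 (a point): Where the middle of a vial lies when it stands in the carrier's well at x +38, y -54 mm: 35 mm above the carrier's underside. Well: tapered, 28 mm wide at the floor and 35 mm at the rim, floor 4 mm and rim 28 mm above the underside, so a seated vial shows 38 mm.
- vial_1_mid (a point): Middle (31 mm up) of a standing glass vial with a black screw cap, 23 mm across (cap 20 mm, its top 16 mm), 62 mm tall, 20 g. May be absent. Thin glass: it cracks if gripped with more than about 40 N; 20 N is ample.
- vial_2_mid (a point): Middle (31 mm up) of a standing glass vial with a cream screw cap, 23 mm across (cap 20 mm, its top 16 mm), 62 mm tall, 20 g. May be absent. Thin glass: it cracks if gripped with more than about 40 N; 20 N is ample.
- vial_3_mid (a point): Middle (31 mm up) of a standing glass vial with a white screw cap, 23 mm across (cap 20 mm, its top 16 mm), 62 mm tall, 20 g. May be absent. Thin glass: it cracks if gripped with more than about 40 N; 20 N is ample.
- vial_4_mid (a point): Middle (31 mm up) of a standing glass vial with a red screw cap, 23 mm across (cap 20 mm, its top 16 mm), 62 mm tall, 20 g. May be absent. Thin glass: it cracks if gripped with more than about 40 N; 20 N is ample.
- film_tub: Bystander: black film canister, 34 mm across, 50 mm tall; origin under its centre.
- petri: Bystander: lidded petri dish, 61 mm across, 15 mm high; origin under its centre.
- eraser: Bystander: blue and white eraser, 22 x 42 x 13 mm; origin under its centre.
Things that resemble listed ones, but are neither listed nor needed, are in the scene too. Leave any purple or turquoise look-alike of the part that bears dish_floor alone.

How it is judged:
By the outcome, as a careful person would: the job done as asked, in the order asked, and still so for the second after the job is handed in, with the robot touching nothing.
Of vial_1, vial_2, vial_3, vial_4 only 3 to 4 are there at a start; the rules pass over those that are not, and their reading is None.
At some moment in a run one of carrier may be knocked a few centimetres aside while the robot is not near it.
It also fails if it takes over 210 s, if anything falls off the work surface, if the arm or the gripper's body presses on something with over 40 N, if the wrist force passes 120 N, or if a joint passes its speed limit or range.

## Robot

A 6-joint arm with a two-finger parallel gripper is mounted at the origin on a cart in front of the work surface, level with it; the furniture and walls round the work are solid. World frame = base frame: x ahead of the robot, y to its left, z up, the work surface at z = 0. Lengths are in m, angles in rad, forces in N, time in s.
With the tool pointing down it reaches from about 0.275 to 1 m from the base axis. Payload 8.4 kg.
Tool frame: the origin (TCP) lies on the centre line of the jaws, within the pads' length; the fingertips stand 17 mm ahead of it and the grasp point (between the pads) lies 2 mm behind it (bot.tcp_to_tips is the y of the fingertips in the tool frame, in m); y points along the fingers, z is the direction in which the jaws open and shut, and the axes are right-handed (so a half turn about y gives the same grasp; the last joint's range is limited). The gripper opens to 85 mm and grips with 20 to 120 N. Pads are 22 mm wide; open, the fingers measure 114 mm over their backs; the gripper's body (76 mm by 85 mm) begins 54 mm behind the grasp point. The pads swing forward as they close: fully open they stand 13 mm farther back than shut.
Start: joints at [-1.158, 0.353, 1.633, -0, 1.155, -0.002], TCP at [0.252, -0.572, 0.248] pointing down, gripper open.
Joint ranges: [-2.63, 2.63], [-0.92, 2.1], [0.06, 2.66], [-1.3, 4.44], [0, 2.69], [-3.02, 3.02]. Speed limits (rad/s): [2.22, 2.22, 2.79, 3.14, 3.14, 3.14].

## Interface

Orientations are given as a unit quaternion [x, y, z, w].
In Python, from workcell import bot, hand, kinematics, get_obs, vision, hand_in gives the robot as it stands. The module is installed in compiled form; this text tells all that it offers. Calls block until the motion is done:
- bot.reach(position, orientation): joint-space move of the TCP to a pose.
- bot.servo_line(position, ori=None, velocity=0.15): straight line of the TCP; ori=None keeps the orientation; velocity is the mean speed in m/s.
- bot.goto_joints(angles): joint-space move.
- hand.move_gripper(opening, strength=None): finger opening in m; strength is the grip in N (None keeps the last); returns when the fingers have stopped.
- bot.dwell(seconds).
- kinematics.solve_ik(position, orientation): joint angles nearest the present ones, or None.
- get_obs(): the state.
- vision.read_camera(name): name is "scene" or "top" or "wrist"; returns a dict with "frame" (480x640x3 uint8, red, green, blue), "intrinsics" (3x3 intrinsics, pixels), "view" (4x4, takes a point from world to camera coordinates). Camera axes: x right, y down, z forward; pixel columns grow to the right and rows downward; lengths in m; the calibration is good to about 2 mm. A picture is of the moment at which its call begins. There is no depth.
A pose or a line that the arm cannot do raises bot.IKError and nothing moves.
- hand_in(): hands the job in, once; it reports no verdict.
The state is a dict: "time_s": time; "joint_pos": joint angles; "joint_vel": joint speeds; "joint_efforts": joint torques, N m; "position": TCP position; "orientation": TCP orientation; "wrist_force": force on the tool from outside, world axes, zero at the start; "ft_torque": the same for the moment, N m; "gripper_width": finger opening in m.
Only numpy, scipy, OpenCV 4.12 (cv2) and the standard library are available. Lean on these libraries where they do the work, as an engineer would, in place of code of your own. Each camera call takes 0.05 s, during which the arm holds its last target.

## Working session

There is one attempt and no reset: what is moved stays moved. The work goes in short steps, each a Python script; the robot and the scene stay as the last script left them, time stands still between calls to the robot, and variables do not carry over. Pictures are saved under pics/ and viewed, and the job is handed in when it is done.

```bash
mkdir -p pics; python3 - <<'E'
from workcell import bot,hand,kinematics,get_obs,vision
import cv2,numpy as np
o=get_obs();print(o['time_s'],o['position'],o['orientation'],o['gripper_width'],bot.tcp_to_tips)
for n in ("scene","top","wrist"):
    d=vision.read_camera(n);cv2.imwrite(f"pics/a_{n}.png",d["frame"][:,:,::-1])
    print(n,np.round(d["intrinsics"],1).tolist(),np.round(d["view"],3).tolist())
E
```

```text
0.0 [ 0.25169224 -0.5715691   0.2475333 ] [-0.14572904  0.69244105 -0.69146006  0.14550404] 0.08548091569323175 0.017
scene [[480.4, 0.0, 326.9], [0.0, 480.4, 237.2], [0.0, 0.0, 1.0]] [[-0.88, -0.474, -0.022, 0.49], [-0.26, 0.521, -0.813, 0.229], [0.397, -0.71, -0.581, 0.919], [0.0, 0.0, 0.0, 1.0]]
top [[560.0, 0.0, 332.3], [0.0, 560.0, 234.5], [0.0, 0.0, 1.0]] [[-0.028, -0.999, -0.018, -0.018], [-0.985, 0.03, -0.171, 0.585], [0.171, 0.013, -0.985, 1.263], [0.0, 0.0, 0.0, 1.0]]
wrist [[362.6, 0.0, 314.9], [0.0, 362.6, 242.3], [0.0, 0.0, 1.0]] [[0.403, -0.915, -0.0, -0.625], [-0.875, -0.385, 0.293, -0.037], [-0.269, -0.118, -0.956, 0.379], [0.0, 0.0, 0.0, 1.0]]
```

View pics/a_scene.png

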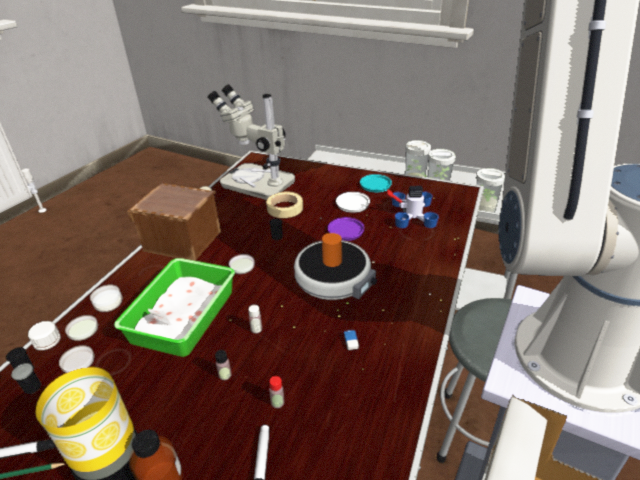

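View pics/a_top.png

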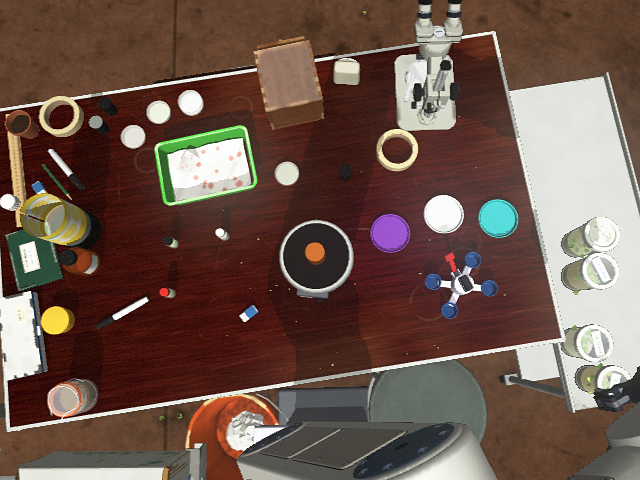

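View pics/a_wrist.png

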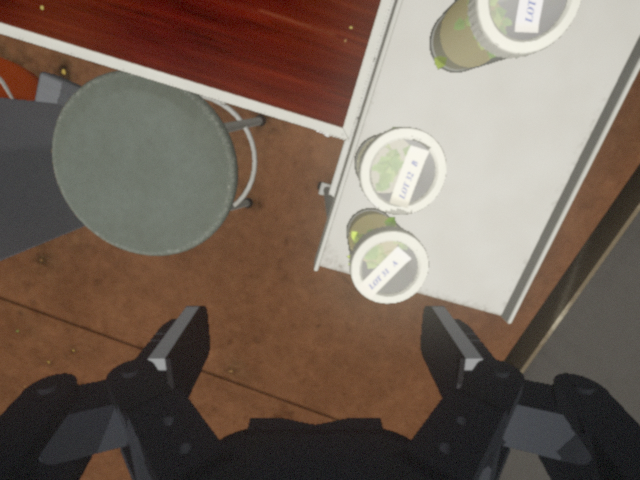

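```bash
cat > h.py <<'E'
from workcell import bot,hand,kinematics,get_obs,vision,hand_in
import cv2,numpy as np
from scipy.spatial.transform import Rotation as R
def cam(n):
    d=vision.read_camera(n); return d["frame"],np.array(d["intrinsics"]),np.array(d["view"])
def ray(K,V,px):
    d=np.linalg.inv(K)@np.array([px[0],px[1],1.]);Rm=V[:3,:3];c=-Rm.T@V[:3,3];d=Rm.T@d
    return c,d/np.linalg.norm(d)
def onplane(K,V,px,z):
    c,d=ray(K,V,px);return c+d*(z-c[2])/d[2]
def tri(obs):
    A=np.zeros((3,3));b=np.zeros(3)
    for K,V,px in obs:
        c,d=ray(K,V,px);P=np.eye(3)-np.outer(d,d);A+=P;b+=P@c
    p=np.linalg.solve(A,b)
    return p,[float(np.linalg.norm(np.cross(p-ray(*o)[0],ray(*o)[1]))) for o in obs]
def proj(K,V,p):
    q=V[:3,:3]@np.asarray(p)+V[:3,3];q=K@q;return q[:2]/q[2]
def down(a):
    """tool y down, tool z (jaw axis) horizontal at world angle a"""
    z=np.array([np.cos(a),np.sin(a),0]);y=np.array([0,0,-1.]);x=np.cross(y,z)
    return R.from_matrix(np.c_[x,y,z]).as_quat()
def save(n,f): cv2.imwrite(f"pics/{n}.png",f[:,:,::-1])
def blobs(f,lo,hi,amin=15,roi=None):
    h=cv2.cvtColor(f,cv2.COLOR_RGB2HSV);m=cv2.inRange(h,np.array(lo),np.array(hi))
    if roi is not None:
        k=np.zeros_like(m);x0,y0,x1,y1=roi;k[y0:y1,x0:x1]=255;m&=k
    n,l,s,c=cv2.connectedComponentsWithStats(m)
    return [(np.round(c[i],1),s[i].tolist()) for i in range(1,n) if s[i][4]>=amin]
E
python3 - <<'E'
from h import *
f=cv2.imread("pics/a_top.png");s=cv2.imread("pics/a_scene.png")
c1=cv2.resize(f[215:320,140:280],None,fx=4,fy=4,interpolation=3)
cv2.imwrite("pics/b1.png",np.vstack([c1]))
cv2.imwrite("pics/b2.png",cv2.resize(f[180:330,360:540],None,fx=4,fy=4,interpolation=3))
cv2.imwrite("pics/b3.png",cv2.resize(s[290:430,180:360],None,fx=4,fy=4,interpolation=3))
cv2.imwrite("pics/b4.png",cv2.resize(s[160:300,280:460],None,fx=4,fy=4,interpolation=3))
cv2.imwrite("pics/b5.png",cv2.resize(f[80:280,0:200],None,fx=3,fy=3,interpolation=3))
cv2.imwrite("pics/b6.png",cv2.resize(s[270:480,0:200],None,fx=2.8,fy=2.8,interpolation=3))
F,K,V=cam("top")
for n,p,z in [("cap",(315,252),.109),("deck",(316,256),.045),("wd",(443,213),.01),("car",(463,283),.08),("lev",(450,258),.07),("vk",(171,241),.06),("vw",(221,233),.06),("vr",(167,292),.06)]: print(n,onplane(K,V,p,z).round(3))
E
```

```text
cap [0.536 0.004 0.109]
deck [0.535 0.004 0.045]
wd [ 0.636 -0.305  0.01 ]
car [ 0.459 -0.326  0.08 ]
lev [ 0.518 -0.303  0.07 ]
vk [0.579 0.342 0.06 ]
vw [0.594 0.225 0.06 ]
vr [0.46  0.348 0.06 ]
```

View pics/b2.png

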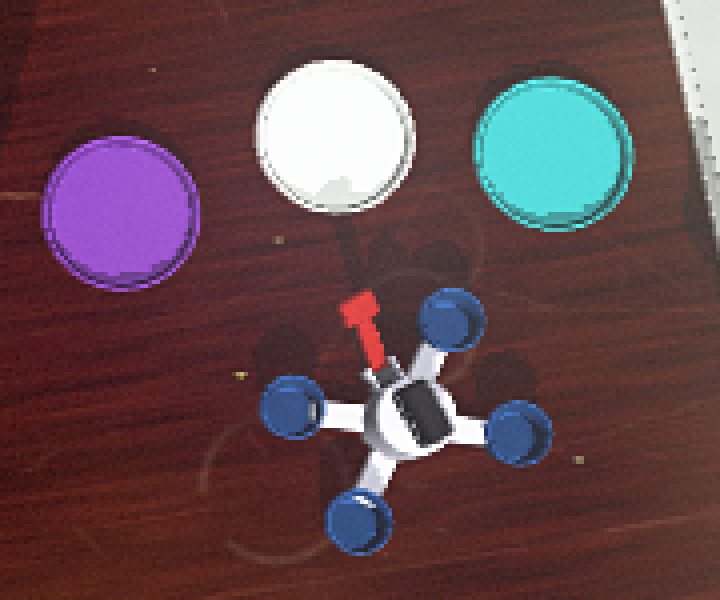

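View pics/b3.png

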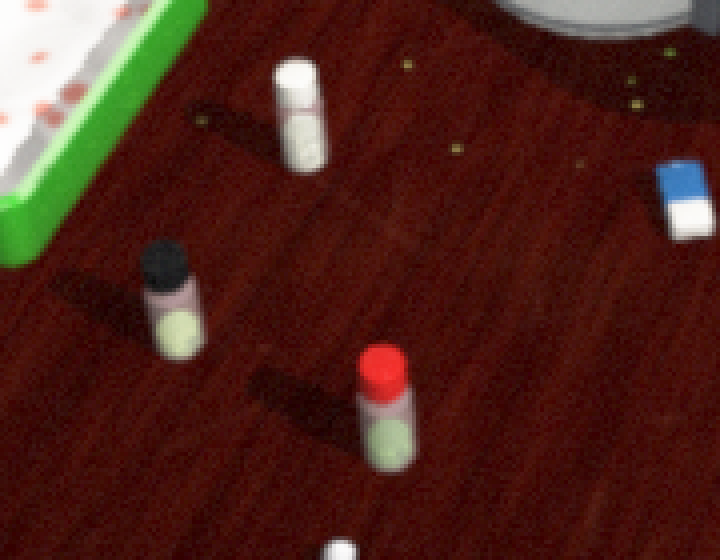

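View pics/b4.png

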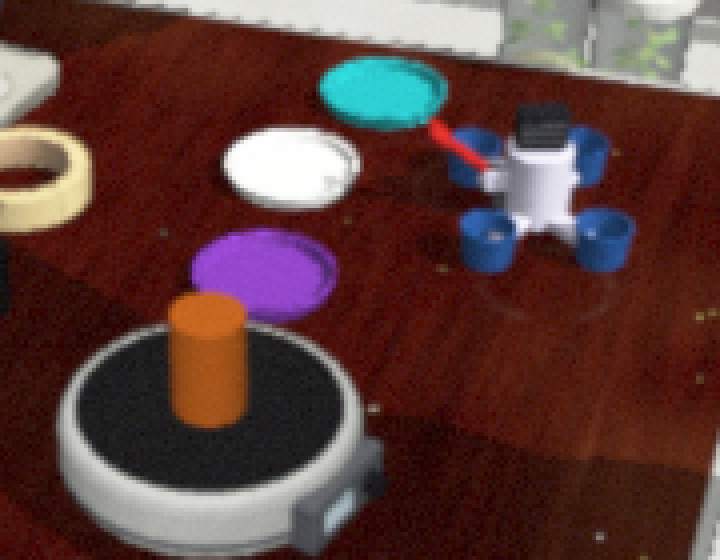

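View pics/b5.png

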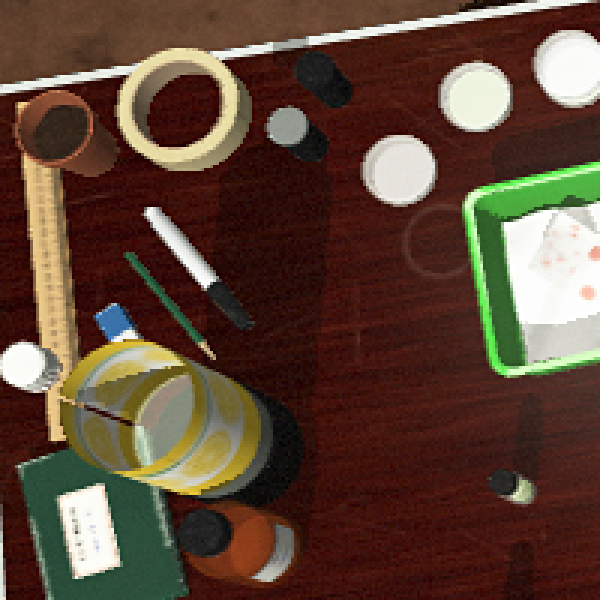

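View pics/b6.png

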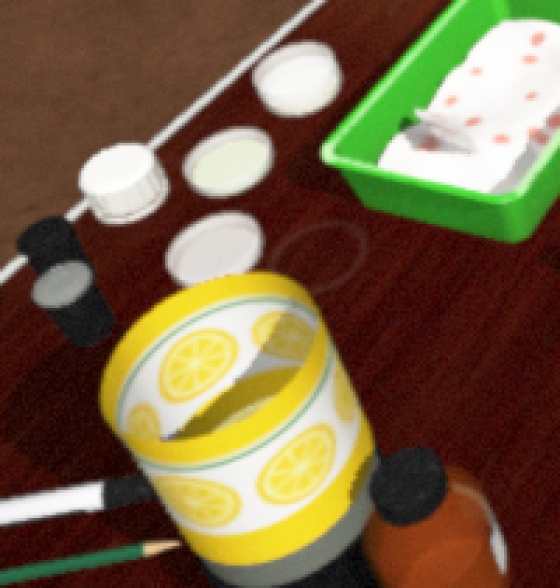

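```bash
python3 - <<'E'
from h import *
o=get_obs();print(R.from_quat(o['orientation']).as_matrix().round(3).tolist())
V=np.array(cam("wrist")[2]);c=-V[:3,:3].T@V[:3,3];Rt=R.from_quat(o['orientation']).as_matrix()
print("cam in tool",Rt.T@(c-o['position']), Rt.T@V[2,:3])
for a in np.arange(-180,181,30):
    r=np.radians(a)
    print(a,[None if (q:=kinematics.solve_ik(np.array(p),down(r))) is None else np.round(q,2).tolist() for p in ((.535,.004,.25),(.459,-.326,.2))])
E
```

```text
[[-0.915, -0.0, 0.403], [-0.403, 0.001, -0.915], [0.0, -1.0, -0.001]]
cam in tool [-7.53925347e-02 -1.25712514e-01 -2.56025436e-05] [2.93406880e-01 9.55987321e-01 8.03040653e-04]
-180 [None, [-0.62, 0.31, 1.81, -0.0, 1.02, 2.52]]
-150 [[0.0, 0.21, 1.82, -0.0, 1.11, 2.62], [-0.62, 0.31, 1.81, -0.0, 1.02, 2.0]]
-120 [[0.0, 0.21, 1.82, -0.0, 1.11, 2.1], [-0.62, 0.31, 1.81, -0.0, 1.02, 1.47]]
-90 [[0.0, 0.21, 1.82, -0.0, 1.11, 1.58], [-0.62, 0.31, 1.81, -0.0, 1.02, 0.95]]
-60 [[0.0, 0.21, 1.82, -0.0, 1.11, 1.05], [-0.62, 0.31, 1.81, -0.0, 1.02, 0.43]]
-30 [[0.0, 0.21, 1.82, -0.0, 1.11, 0.53], [-0.62, 0.31, 1.81, -0.0, 1.02, -0.1]]
0 [[0.0, 0.21, 1.82, -0.0, 1.11, 0.0], [-0.62, 0.31, 1.81, -0.0, 1.02, -0.62]]
30 [[0.0, 0.21, 1.82, -0.0, 1.11, -0.52], [-0.62, 0.31, 1.81, -0.0, 1.02, -1.14]]
60 [[0.0, 0.21, 1.82, -0.0, 1.11, -1.04], [-0.62, 0.31, 1.81, -0.0, 1.02, -1.67]]
90 [[0.0, 0.21, 1.82, -0.0, 1.11, -1.57], [-0.62, 0.31, 1.81, -0.0, 1.02, -2.19]]
120 [[0.0, 0.21, 1.82, -0.0, 1.11, -2.09], [-0.62, 0.31, 1.81, -0.0, 1.02, -2.71]]
150 [[0.0, 0.21, 1.82, -0.0, 1.11, -2.61], None]
180 [None, [-0.62, 0.31, 1.81, -0.0, 1.02, 2.52]]
```

```bash
python3 - <<'E'
from h import *
ob={}
for n in("top","scene"):
    f,K,V=cam(n);ob[n]=(f,K,V)
t0=get_obs()['time_s']
bot.reach(np.array([.535,.004,.26]),down(np.radians(-90)))
print(get_obs()['time_s']-t0)
f,K,V=cam("wrist");save("c1",f);ob["w1"]=(f,K,V)
bot.servo_line(np.array([.535,.004,.20]))
f,K,V=cam("wrist");save("c2",f);ob["w2"]=(f,K,V)
print(get_obs()['time_s']-t0,get_obs()['position'])
for n,(f,K,V) in ob.items():
    print(n,blobs(f,(5,180,80),(18,255,255),60))
E
```

```text
2.2917
2.9417 [0.53566321 0.00383402 0.20085526]
top [(array([477.6,  44.9]), [460, 35, 36, 23, 339]), (array([238.9,  85.5]), [210, 72, 52, 30, 638]), (array([314.8, 252.7]), [305, 242, 20, 23, 331]), (array([ 80.7, 262.2]), [62, 248, 38, 28, 454]), (array([275.4, 351.2]), [267, 347, 17, 10, 65]), (array([221. , 433.8]), [188, 396, 90, 84, 3070])]
scene [(array([253.4, 157.9]), [242, 154, 23, 9, 113]), (array([327.6, 173.8]), [305, 165, 43, 20, 378]), (array([444.7, 187.9]), [429, 181, 33, 23, 219]), (array([435.9, 259.6]), [417, 226, 42, 52, 810]), (array([456.7, 237.2]), [446, 226, 22, 24, 243]), (array([331.4, 249.5]), [321, 233, 21, 34, 602]), (array([409.8, 246.9]), [398, 235, 25, 25, 215]), (array([140.5, 267.4]), [109, 250, 64, 39, 997]), (array([404.7, 335.7]), [396, 321, 18, 37, 224]), (array([426.1, 335.4]), [413, 323, 28, 31, 393]), (array([156.3, 464.5]), [131, 436, 51, 44, 1218])]
w1 [(array([173.2,   3.2]), [151, 0, 56, 10, 255]), (array([327.4,  10.7]), [317, 5, 26, 15, 94]), (array([476.1,  10.1]), [458, 4, 40, 15, 129]), (array([303.1,  23.4]), [291, 13, 23, 24, 141
[... 1893 characters left out ...]
26, 255]), (array([181.5,  54.3]), [173, 45, 16, 19, 72]), (array([158.8,  63.8]), [98, 50, 135, 28, 830]), (array([129.5, 121.4]), [113, 114, 30, 16, 144]), (array([ 98.5, 143.6]), [85, 138, 31, 12, 112]), (array([122.3, 171.5]), [95, 161, 52, 24, 248]), (array([315.3, 212.2]), [290, 201, 48, 23, 299]), (array([ 63.9, 229.3]), [50, 221, 28, 16, 127]), (array([ 75.3, 266.2]), [31, 239, 76, 47, 835]), (array([ 84. , 299.4]), [57, 280, 55, 45, 599]), (array([530.1, 335.5]), [471, 289, 140, 85, 4395]), (array([ 74.4, 326.4]), [46, 314, 49, 24, 357]), (array([617.4, 387.2]), [575, 368, 65, 50, 864]), (array([543., 378.]), [529, 374, 26, 9, 106]), (array([233.3, 411.7]), [207, 388, 54, 41, 471])]
```

View pics/c1.png

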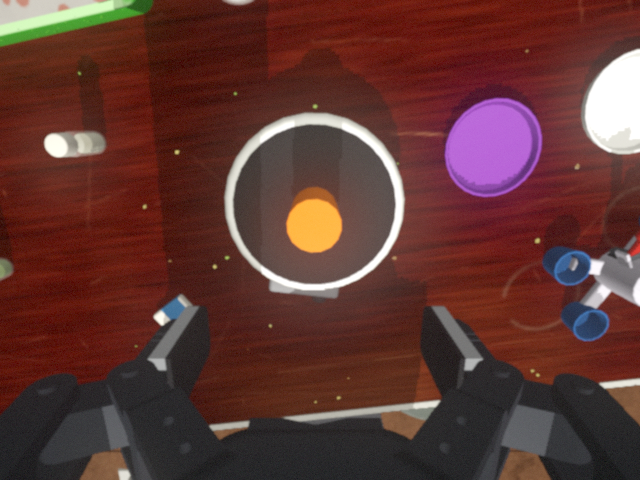

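View pics/c2.png

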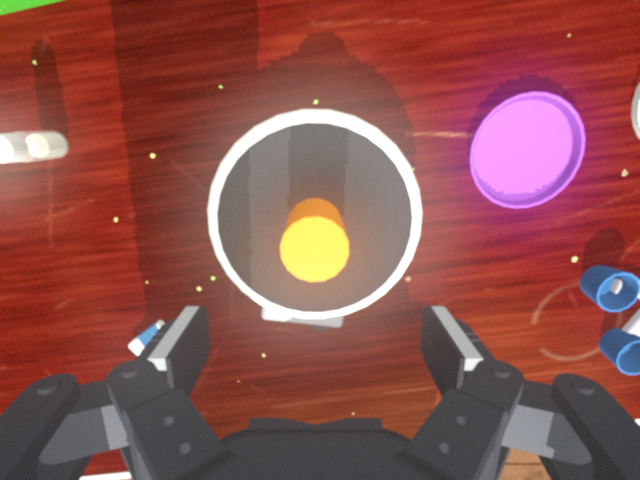

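```bash
cat >> h.py <<'E'
def big(m,roi=None):
    """largest component: contour"""
    if roi is not None:
        k=np.zeros_like(m);x0,y0,x1,y1=roi;k[y0:y1,x0:x1]=255;m=m&k
    cs,_=cv2.findContours(m,cv2.RETR_EXTERNAL,cv2.CHAIN_APPROX_NONE)
    return max(cs,key=cv2.contourArea)
def wv(V): return -V[:3,:3].T@V[:3,3]
E
python3 - <<'E'
from h import *
f2,K,V2=cam("wrist")
from scipy.spatial.transform import Rotation
# view for c1: same orientation, 60mm higher (use recorded frames)
o=get_obs()
V1=V2.copy(); V1[:3,3]=-V2[:3,:3]@(wv(V2)+np.array([.535,.004,.26])-np.array([.535,.004,.20]))
obs=[]
for n,V in (("c1",V1),("c2",V2)):
    f=cv2.imread(f"pics/{n}.png")[:,:,::-1]
    h=cv2.cvtColor(f,cv2.COLOR_RGB2HSV)
    m=((f[:,:,0]>235)&(f[:,:,1]>110)&(f[:,:,2]<140)&(h[:,:,1]>100)).astype(np.uint8)*255
    e=cv2.fitEllipse(big(m,(240,150,400,300)));print(n,e, onplane(K,V,e[0],.109))
    obs.append((K,V,e[0]))
    # shaker outer ring
    m=((f.min(2)>150)).astype(np.uint8)*255
    c=big(m,(180,80,440,330));e=cv2.fitEllipse(cv2.convexHull(c));print("ring",e,onplane(K,V,e[0],.045))
print(tri(obs))
F,K,V=cam("top");h=cv2.cvtColor(F,cv2.COLOR_RGB2HSV)
m=((h[:,:,1]<50)&(h[:,:,2]>180)).astype(np.uint8)*255
e=cv2.fitEllipse(cv2.convexHull(big(m,(420,190,468,236))));print("dish",e,onplane(K,V,e[0],.012))
F1=cv2.imread("pics/a_scene.png")[:,:,::-1];_,Ks,Vs=cam("scene");h=cv2.cvtColor(F1,cv2.COLOR_RGB2HSV)
m=((h[:,:,1]<50)&(h[:,:,2]>180)).astype(np.uint8)*255
e2=cv2.fitEllipse(cv2.convexHull(big(m,(330,188,375,215))));print("dish",e2,onplane(Ks,Vs,e2[0],.012))
print(tri([(K,V,e[0]),(Ks,Vs,e2[0])]))
E
```

```text
c1 ((313.7033996582031, 225.2500762939453), (51.80449295043945, 53.37285232543945), 86.27421569824219) [0.54014267 0.00477413 0.109     ]
ring ((313.8007507324219, 202.84730529785156), (177.3418426513672, 182.00152587890625), 24.698223114013672) [0.5458584  0.00481983 0.045     ]
c2 ((314.2113342285156, 248.09889221191406), (67.01325988769531, 69.17887878417969), 76.1068115234375) [0.54057211 0.00431539 0.109     ]
ring ((313.8757019042969, 216.9447021484375), (214.08148193359375, 221.0823211669922), 13.423930168151855) [0.5459313  0.00463777 0.045     ]
(array([0.53858387, 0.00455695, 0.10286045]), [0.00023363364767487187, 0.0002336336476748656])
dish ((443.4098205566406, 213.88536071777344), (37.92970275878906, 39.67927551269531), 117.28937530517578) [ 0.63320507 -0.3050484   0.012     ]
dish ((352.7607727050781, 200.93324279785156), (18.608469009399414, 33.20916748046875), 93.82709503173828) [ 0.63518622 -0.3043599   0.012     ]
(array([ 0.63421899, -0.30472295,  0.01187879]), [0.001040134376016876, 0.0010401343760171537])
```

```bash
python3 - <<'E'
from h import *
t0=get_obs()['time_s']
q=down(np.radians(-90))
bot.servo_line(np.array([.539,.0045,.090]))
hand.move_gripper(0.03,40);print(get_obs()['gripper_width'],get_obs()['wrist_force'])
p=get_obs()['position']
bot.servo_line(np.array([.539,.0045,.20]))
print(get_obs()['time_s']-t0,get_obs()['gripper_width'],get_obs()['wrist_force'],get_obs()['position'])
f,K,V=cam("wrist");save("d1",f)
f,K,V=cam("scene");save("d2",f)
E
```

```text
0.043035189008772 [-0.4761692  -0.26119572  5.41650903]
2.2333 0.043255930769253714 [-0.02354523  0.0284149  -0.13023724] [0.5383812  0.00449083 0.19920968]
```

View pics/d1.png

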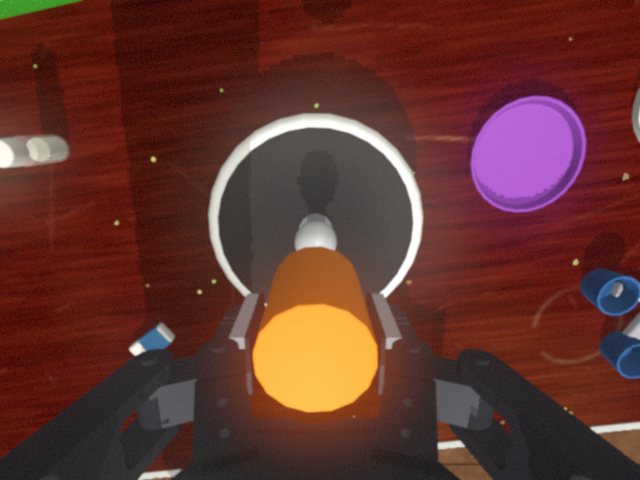

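View pics/d2.png

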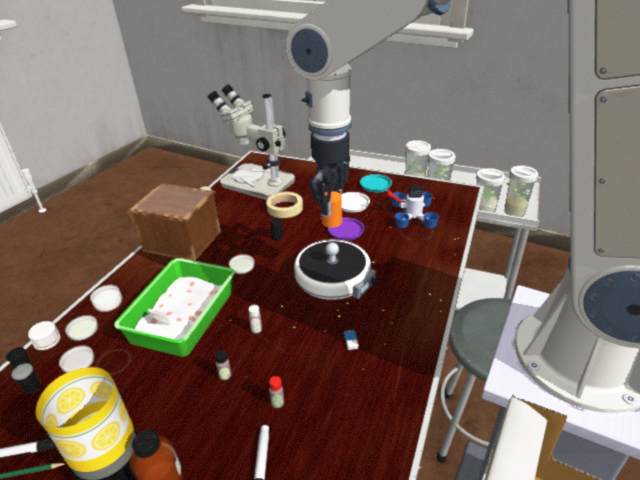

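```bash
python3 - <<'E'
from h import *
t0=get_obs()['time_s']
q=down(np.radians(-90))
D=np.array([.634,-.305,0])
bot.reach(D+[0,0,.15],q)
print(get_obs()['position'])
bot.servo_line(D+[0,0,.065]);
bot.servo_line(D+[0,0,.049],velocity=.03);o=get_obs();print(o['wrist_force'],o['position'])
hand.move_gripper(0.062,40)
f,K,V=cam("wrist");save("e0",f)
bot.servo_line(D+[0,0,.20])
print(get_obs()['time_s']-t0,get_obs()['time_s'])
for n in("top","scene","wrist"):
    f,K,V=cam(n);save("e_"+n,f);np.savez(f"pics/e_{n}.npz",K=K,V=V,f=f)
E
```

```text
[ 0.63405632 -0.30372233  0.1501306 ]
[-1.94532327  2.16980751  9.19306869] [ 0.63399177 -0.30506773  0.04979745]
4.174999999999999 9.95
```

View pics/e_wrist.png

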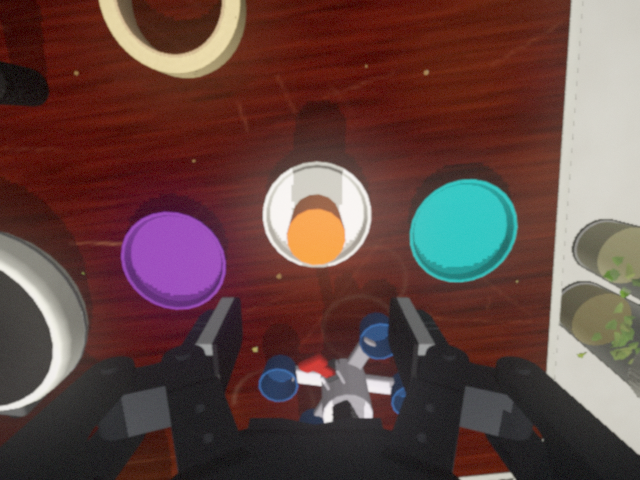

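View pics/e_top.png

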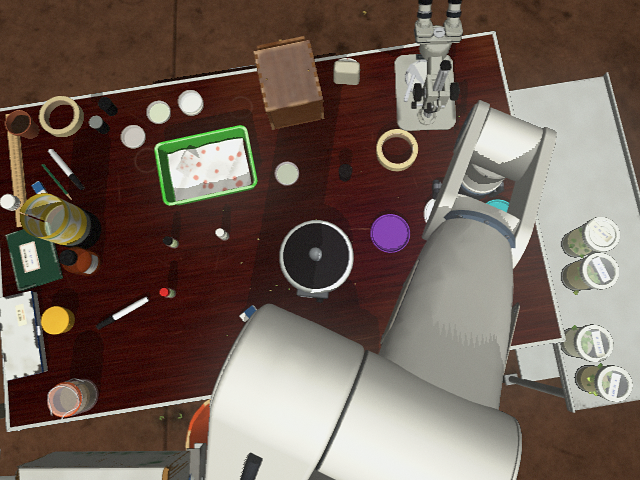

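View pics/e_scene.png

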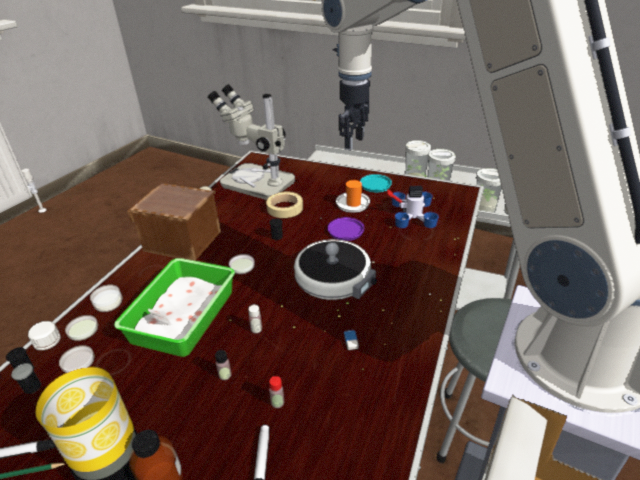

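```bash
python3 - <<'E'
from h import *
q=down(np.radians(-69))
bot.reach(np.array([.459,-.326,.29]),q)
for i,dp in enumerate([(0,0,0),(0.05,0.05,0)]):
    if i: bot.servo_line(np.array([.459,-.326,.29])+dp)
    f,K,V=cam("wrist");save(f"f{i}",f);np.savez(f"pics/f{i}.npz",K=K,V=V,f=f)
print(get_obs()['time_s'])
E
```

```text
11.6333
```

View pics/f0.png

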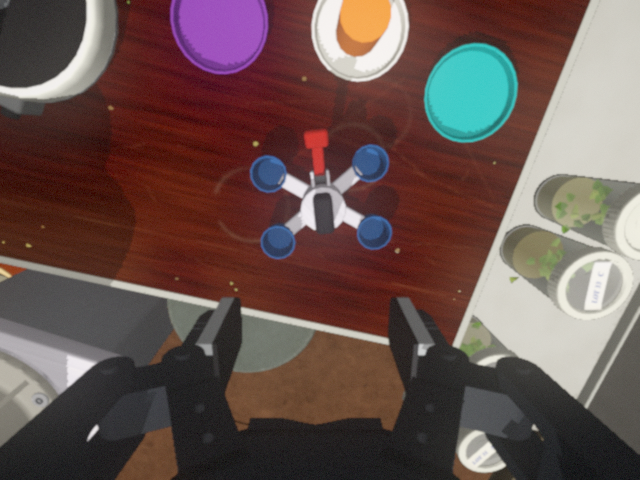

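View pics/f1.png

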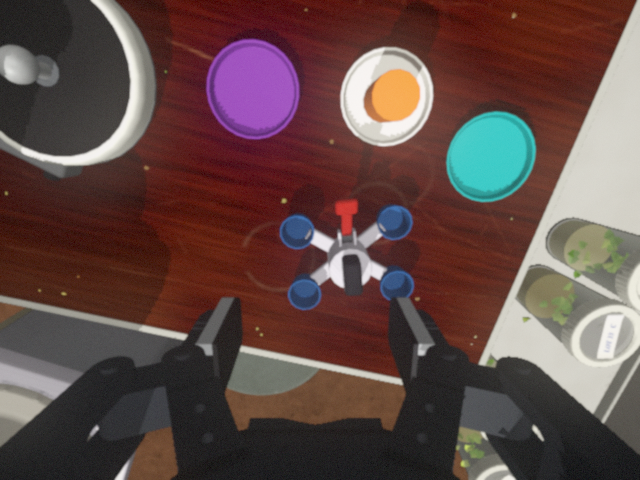

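```bash
cat >> h.py <<'E'
def blue_wells(f,K,V,zr,roi=None,amin=150):
    h=cv2.cvtColor(f,cv2.COLOR_RGB2HSV);m=cv2.inRange(h,np.array((100,110,40)),np.array((120,255,255)))
    if roi is not None:
        k=np.zeros_like(m);x0,y0,x1,y1=roi;k[y0:y1,x0:x1]=255;m&=k
    cs,_=cv2.findContours(m,cv2.RETR_EXTERNAL,cv2.CHAIN_APPROX_NONE);out=[]
    for c in cs:
        if cv2.contourArea(c)>amin:
            e=cv2.fitEllipse(cv2.convexHull(c));out.append((e,onplane(K,V,e[0],zr)))
    return out
E
python3 - <<'E'
from h import *
D=[np.load(f"pics/f{i}.npz") for i in (0,1)]
rois=[(230,120,410,270),(270,190,430,320)]
W=[]
for d,r in zip(D,rois):
    w=blue_wells(d['f'],d['K'],d['V'],.028,r);w.sort(key=lambda t:(t[0][0][0]>(r[0]+r[2])/2,t[0][0][1]))
    for e,p in w: print(np.round(e[0],1),np.round(e[1],1),p.round(4))
    P=np.array([p for e,p in w]);print("mean",P.mean(0).round(4))
    # order: left-top,left-bot,right-top,right-bot ; x dir = top-bot
    xd=(P[0]+P[2]-P[1]-P[3])[:2];yd=(P[0]+P[1]-P[2]-P[3])[:2]
    print("yaw",np.degrees(np.arctan2(xd[1],xd[0])),np.degrees(np.arctan2(-yd[0],yd[1])),np.linalg.norm(xd)/2,np.linalg.norm(yd)/2)
    W.append(w)
for i in range(4): 
    p,e=tri([(D[k]['K'],D[k]['V'],W[k][i][0][0]) for k in (0,1)]);print(p.round(4),np.round(e,4))
# handle
h0=[]
for d,r in zip(D,[(305,185,345,240),(335,245,370,300)]):
    f=d['f'];m=((f.max(2)<75)).astype(np.uint8)*255
    c=big(m,r);b=cv2.minAreaRect(c);print("handle",b,onplane(d['K'],d['V'],b[0],.086).round(4));h0.append((d['K'],d['V'],b[0]))
print(tri(h0))
E
python3 - <<'E'
import cv2,numpy as np
f=cv2.imread("pics/f0.png")[120:270,230:410];cv2.imwrite("pics/f0c.png",cv2.resize(f,None,fx=4,fy=4,interpolation=3))
E
```

```text
[267.9 173.3] [35.1 36.8] [ 0.4727 -0.2684  0.028 ]
[277.5 241.4] [32.6 33.3] [ 0.4053 -0.3026  0.028 ]
[370.3 162.5] [34.9 37.1] [ 0.5215 -0.365   0.028 ]
[374.  231.8] [32.9 34.2] [ 0.4539 -0.3989  0.028 ]
mean [ 0.4633 -0.3337  0.028 ]
yaw 26.763343698542393 26.822175775240485 0.07560074994711796 0.10801367577322847
[296.6 231.2] [33.  34.2] [ 0.473  -0.2682  0.028 ]
[303.9 293.2] [30.7 32.1] [ 0.4056 -0.3022  0.028 ]
[394.1 221.8] [34.  34.4] [ 0.5215 -0.3645  0.028 ]
[396.4 284.6] [31.9 32.3] [ 0.4543 -0.3984  0.028 ]
mean [ 0.4636 -0.3333  0.028 ]
yaw 26.720333028110346 26.802444542436263 0.07535687681240598 0.10781432776075446
[ 0.4724 -0.2683  0.0261] [0. 0.]
[ 0.4043 -0.3026  0.0251] [0. 0.]
[ 0.5214 -0.3651  0.0264] [0.0002 0.0002]
[ 0.4532 -0.3997  0.0246] [0. 0.]
handle ((323.6000061035156, 213.20001220703125), (39.19747543334961, 16.110824584960938), 85.2363510131836) [ 0.465 -0.333  0.086]
handle ((352.5902099609375, 274.8974304199219), (39.91701126098633, 17.351022720336914), 86.3086166381836) [ 0.467  -0.3317  0.086 ]
(array([ 0.46301007, -0.33434434,  0.07473458]), [0.0002495741855035808, 0.0002495741855036298])
```

View pics/f0c.png

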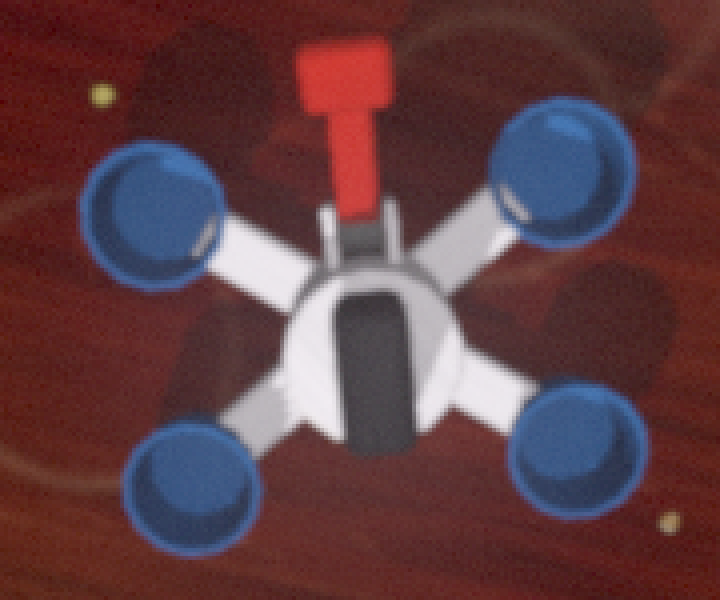

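```bash
python3 - <<'E'
from h import *
q=down(np.radians(26.8-90))
B=np.array([.541,.0045,.29])
bot.reach(B,q)
for i,dp in enumerate([(0,0,0.03),(0.05,0.05,0.0)]):
    bot.servo_line(B+dp)
    f,K,V=cam("wrist");save(f"g{i}",f);np.savez(f"pics/g{i}.npz",K=K,V=V,f=f)
print(get_obs()['time_s'])
E
```

```text
13.8333
```

View pics/g0.png

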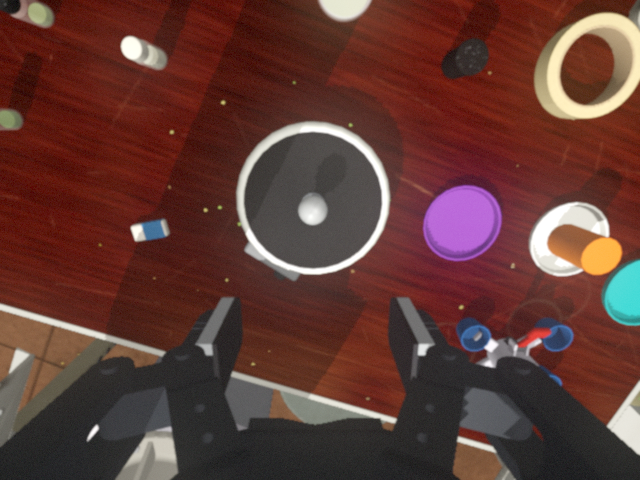

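View pics/g1.png

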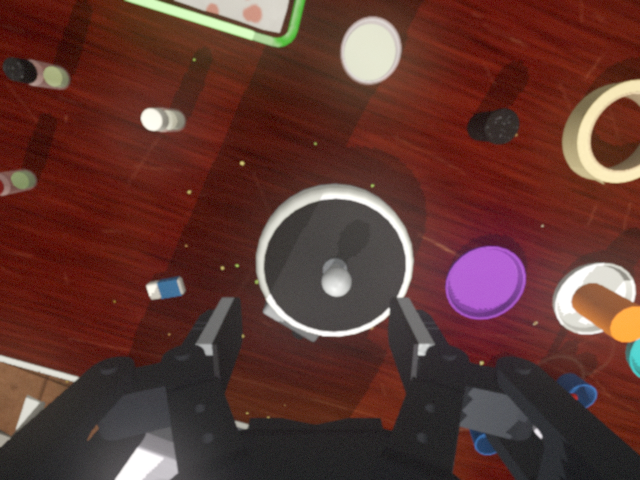

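```bash
python3 - <<'E'
from h import *
ob=[];rb=[]
for i,(r,rr) in enumerate([((290,185,340,232),(225,115,400,285)),((310,255,365,302),(245,175,425,345))]):
    d=np.load(f"pics/g{i}.npz");f=d['f'];K,V=d['K'],d['V'];h=cv2.cvtColor(f,cv2.COLOR_RGB2HSV)
    x0,y0,x1,y1=r
    cv2.imwrite(f"pics/g{i}c.png",cv2.resize(f[y0-10:y1+10,x0-10:x1+10,::-1],None,fx=8,fy=8,interpolation=0))
    m=((f.min(2)>115)).astype(np.uint8)*255
    c=big(m,r);(e,rad)=cv2.minEnclosingCircle(c);print("ball",e,rad,cv2.fitEllipse(c),onplane(K,V,e,.079).round(4));ob.append((K,V,e))
    g=f.min(2);m=((g<100)&(h[:,:,1]<60)).astype(np.uint8)*255
    c=big(m,rr);E=cv2.fitEllipse(cv2.convexHull(c));print("deck",E,onplane(K,V,E[0],.045).round(4));rb.append((K,V,E[0]))
print(tri(ob),tri(rb))
E
```

```text
ball (311.5, 209.0) 16.19423484802246 ((312.16265869140625, 209.53912353515625), (28.122270584106445, 30.908540725708008), 174.7925262451172) [0.5392 0.0055 0.079 ]
deck ((312.3478698730469, 199.52301025390625), (134.15341186523438, 136.26077270507812), 101.47557067871094) [0.5428 0.0065 0.045 ]
ball (336.0, 277.5) 19.163867950439453 ((335.4863586425781, 279.6912841796875), (28.532224655151367, 35.599571228027344), 163.15945434570312) [0.5422 0.006  0.079 ]
deck ((347.8760070800781, 276.9032287597656), (133.50006103515625, 179.72923278808594), 128.8396453857422) [ 0.537  -0.0137  0.045 ]
(array([0.5377669 , 0.00389641, 0.06800378]), [0.0009237790613205448, 0.000923779061320474]) (array([0.55849759, 0.00972704, 0.12077576]), [0.004152183321192473, 0.00415218332119254])
```

View pics/g1c.png

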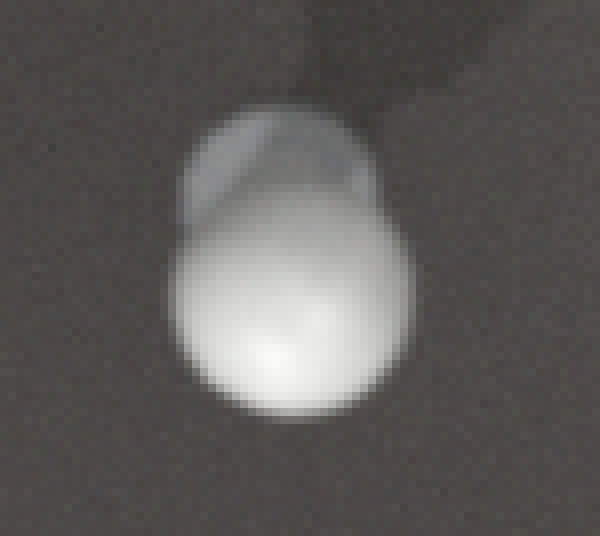

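View pics/g0c.png

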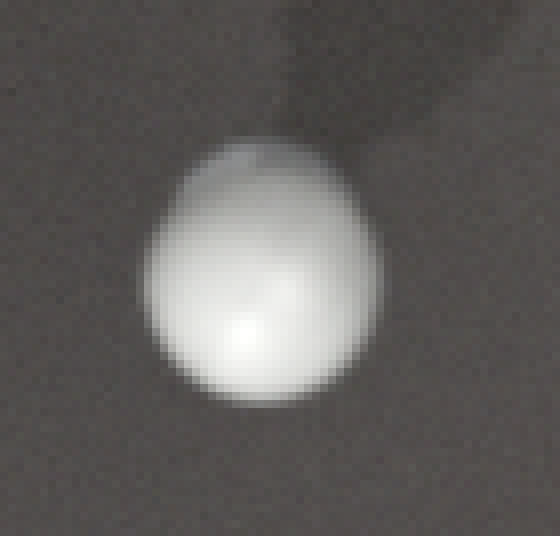

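```bash
cat >> h.py <<'E'
def circ_low(m,r,frac=.45):
    c=big(m,r)[:,0,:].astype(float)
    y1=c[:,1].max();w=c[:,0].max()-c[:,0].min();c=c[c[:,1]>y1-w*frac]
    A=np.c_[2*c,np.ones(len(c))];s=np.linalg.lstsq(A,(c**2).sum(1),rcond=None)[0]
    return s[:2],np.sqrt(s[2]+s[:2]@s[:2])
E
python3 - <<'E'
from h import *
ob=[]
for i,r in enumerate([(290,185,340,232),(310,255,365,302)]):
    d=np.load(f"pics/g{i}.npz");f=d['f'];K,V=d['K'],d['V']
    m=((f.min(2)>100)).astype(np.uint8)*255
    e,rad=circ_low(m,r);print(e,rad,onplane(K,V,e,.079).round(4),(K@V[:3]@np.r_[onplane(K,V,e,.079),1])[2]);ob.append((K,V,e))
print(tri(ob))
# top+scene
d=np.load("pics/e_top.npz");f=d['f'];m=((f.min(2)>85)).astype(np.uint8)*255
c=big(m,(300,240,332,268));e=cv2.minEnclosingCircle(c);print("top",e,onplane(d['K'],d['V'],e[0],.079).round(4));ot=(d['K'],d['V'],e[0])
cv2.imwrite("pics/tb.png",cv2.resize(f[230:280,290:340,::-1],None,fx=8,fy=8,interpolation=0))
d=np.load("pics/e_scene.npz");f=d['f'];cv2.imwrite("pics/sb.png",cv2.resize(f[230:280,305:365,::-1],None,fx=8,fy=8,interpolation=0))
f,K,V=cam("wrist");save("g2",f)
E
```

```text
[312.2521575  210.41643106] 14.586236649288283 [0.5382 0.0041 0.079 ] 0.37410539013868793
[336.14449039 281.81995418] 14.958006382895155 [0.5382 0.0037 0.079 ] 0.36413069604690507
(array([0.53860612, 0.00415973, 0.08056652]), [0.0001571683016214725, 0.0001571683016214614])
top ((315.0, 254.0), 6.708303928375244) [0.5353 0.0051 0.079 ]
```

View pics/tb.png

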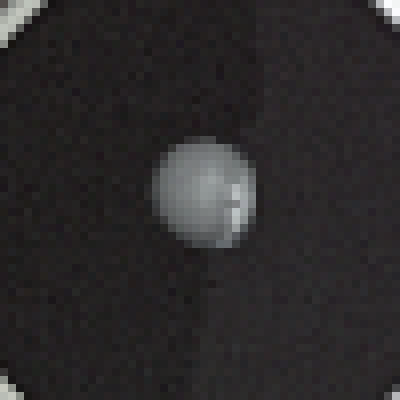

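View pics/sb.png

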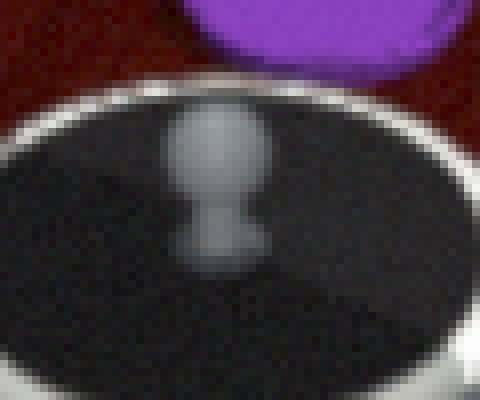

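```bash
python3 - <<'E'
from h import *
q=down(np.radians(26.8-90))
P=np.array([.48,-.30,.32])
bot.reach(P,q)
f,K,V=cam("wrist");save("h0",f);np.savez("pics/h0.npz",K=K,V=V,f=f)
for e,p in blue_wells(f,K,V,.028): print(np.round(e[0],1),np.round(e[1],1),p.round(4))
print(get_obs()['time_s'])
E
```

```text
[289.1 254.7] [29.8 30.2] [ 0.4052 -0.3025  0.028 ]
[377.6 254.6] [30.2 30.7] [ 0.4539 -0.3986  0.028 ]
[381.  192.8] [32.2 32.7] [ 0.5214 -0.3646  0.028 ]
[287.8 192.9] [32.4 32.7] [ 0.4727 -0.2684  0.028 ]
15.325
```

View pics/h0.png

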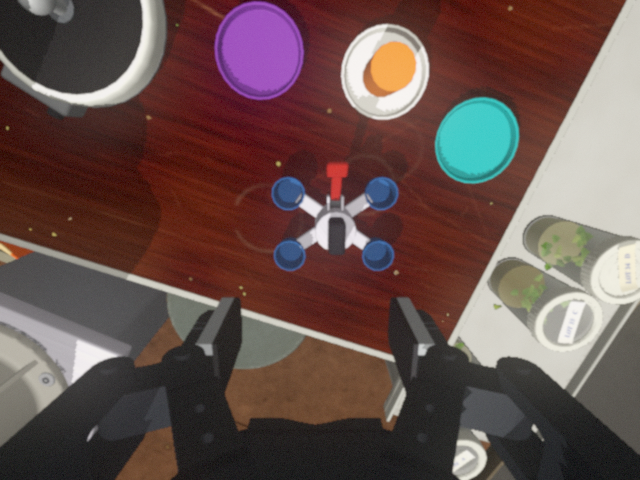

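```bash
python3 - <<'E'
from h import *
q=down(np.radians(26.8-90))
C=np.array([.4634,-.3335,0])
bot.reach(C+[0,0,.15],q)
bot.servo_line(C+[0,0,.079],velocity=.1)
o=get_obs();print(o['position'],o['wrist_force'])
hand.move_gripper(0.0,80);o=get_obs();print(o['position'],o['wrist_force'],o['gripper_width'])
bot.servo_line(C+[0,0,.10],velocity=.05)
o=get_obs();print(o['position'],o['wrist_force'],o['ft_torque'],o['gripper_width'])
bot.servo_line(C+[0,0,.24],velocity=.15)
bot.servo_line(np.array([.5384,.0041,.24]),velocity=.2)
bot.dwell(.3)
o=get_obs();print(o['position'],o['wrist_force'],o['ft_torque'],o['gripper_width'],o['time_s'])
for n in("top","scene","wrist"):
    f,K,V=cam(n);save("i_"+n,f);np.savez(f"pics/i_{n}.npz",K=K,V=V,f=f)
E
```

```text
[ 0.4638521  -0.33378643  0.07956395] [ 0.87168516 -0.07056547  0.44087158]
[ 0.46355999 -0.33353612  0.07968234] [-1.36814242  1.35547386  5.40033369] 0.016656913609538165
[ 0.46340425 -0.33352342  0.10017513] [ 0.02391088  0.83785704 -5.47352975] [-0.00541606  0.0298523  -0.0024998 ] 0.016565216239411092
[0.53836257 0.00376422 0.23999711] [-0.58759334 -0.79345187 -4.50750386] [-0.00688629  0.00775994  0.03458522] 0.01663041812231979 21.2167
```

View pics/i_wrist.png

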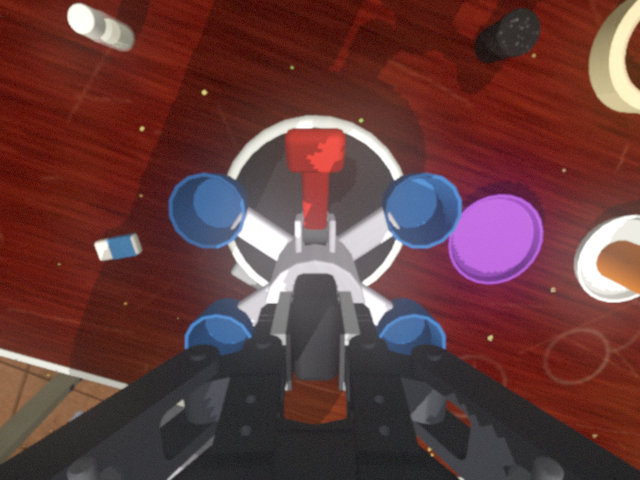

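View pics/i_scene.png

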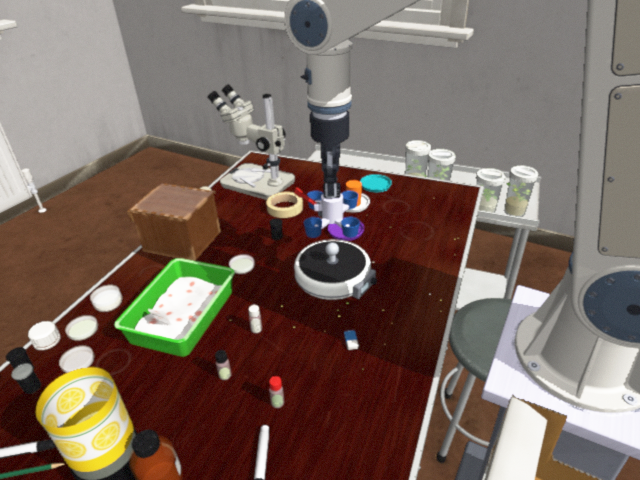

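```bash
python3 - <<'E'
from h import *
B=np.array([.5384,.0041,0])
bot.servo_line(B+[0,0,.176],velocity=.1)
for z in np.r_[np.arange(.170,.127,-.004),.127,.126,.125,.1245]:
    bot.servo_line(B+[0,0,z],velocity=.04)
    o=get_obs();w=o['wrist_force'];print(round(z,4),o['position'].round(4),w.round(1),o['ft_torque'].round(2))
    if w[2]>25 or np.hypot(w[0],w[1])>20: print("STOP");break
print(o['time_s'])
E
```

```text
0.17 [0.5383 0.0041 0.17  ] [ 0.9 -0.3 -5.3] [ 0.03 -0.01  0.  ]
0.166 [0.5382 0.0041 0.1658] [ 0.1 -0.1 -4.2] [0.02 0.02 0.02]
0.162 [0.5382 0.0041 0.1617] [-0.9 -0.4 -5.9] [ 0.05 -0.02  0.02]
0.158 [0.5385 0.0041 0.1578] [ 1.2 -0.1 -6.2] [ 0.06 -0.13 -0.04]
0.154 [0.5385 0.0042 0.1538] [ 0.7 -0.  -5.9] [ 0.13 -0.25  0.01]
0.15 [0.5385 0.0041 0.1498] [ 1.6 -0.1 -6.1] [ 0.17 -0.3  -0.  ]
0.146 [0.5384 0.0041 0.1457] [ 2.4  1.  -6.3] [ 0.14 -0.42  0.02]
0.142 [0.5384 0.0042 0.1417] [ 1.9  0.1 -7.1] [ 0.19 -0.48  0.01]
0.138 [0.5384 0.0041 0.1378] [ 3.1  0.7 -7. ] [ 0.22 -0.43  0.  ]
0.134 [0.5384 0.0041 0.1337] [ 2.5  1.9 -7.3] [ 0.17 -0.53 -0.01]
0.13 [0.5384 0.0042 0.1297] [ 3.   0.8 -6.8] [ 0.18 -0.64  0.02]
0.127 [0.5384 0.0041 0.1268] [ 3.6  1.3 -7.4] [ 0.16 -0.61  0.01]
0.126 [0.5385 0.0041 0.126 ] [ 1.9  1.2 -6.3] [ 0.21 -0.57 -0.01]
0.125 [0.5384 0.0041 0.125 ] [ 2.6  0.7 -4.9] [ 0.16 -0.52  0.01]
0.1245 [0.5386 0.0042 0.1247] [ 1.9  2.3 -2.4] [ 0.28 -0.35  0.  ]
25.9583
```

```bash
python3 - <<'E'
from h import *
B=np.array([.5384,.0041,0])
bot.servo_line(B+[0,0,.1238],velocity=.03)
o=get_obs();print(o['wrist_force'])
hand.move_gripper(0.05,80)
bot.servo_line(B+[0,0,.32],velocity=.15)
f,K,V=cam("wrist");save("j0",f);np.savez("pics/j0.npz",K=K,V=V,f=f)
f2,K2,V2=cam("scene");save("j1",f2)
w=blue_wells(f,K,V,.073)
for e,p in w: print(np.round(e[0],1),np.round(e[1],1),p.round(4))
print(get_obs()['time_s'])
E
```

```text
[-1.16242048  1.14711751  7.20296259]
[365.3 241. ] [33.5 35. ] [ 0.5287 -0.0613  0.073 ]
[264.9 241. ] [34.  35.5] [0.4802 0.0347 0.073 ]
[155.1 226.4] [19.  28.2] [0.4426 0.1452 0.073 ]
[262.1 169.5] [35.9 37.4] [0.5477 0.0685 0.073 ]
[368.7 169.5] [36.4 38.3] [ 0.5963 -0.0276  0.073 ]
28.1833
```

View pics/j0.png

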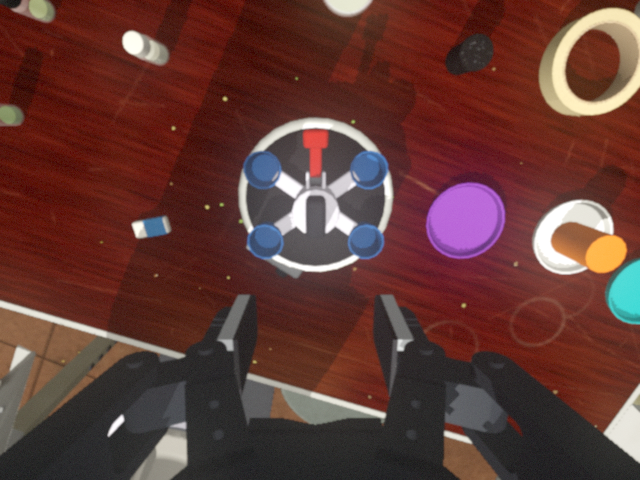

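View pics/j1.png

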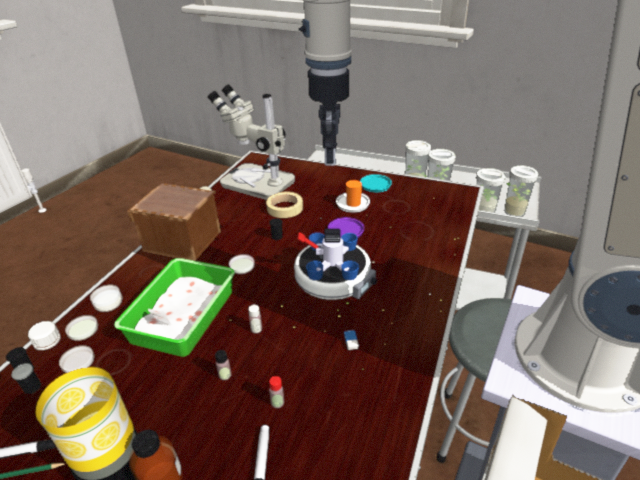

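```bash
python3 - <<'E'
from h import *
y=np.radians(26.8);q=down(y-np.pi/2)
A=np.array([.5382,.0038,.045]);ex=np.array([np.cos(y),np.sin(y),0])
def tcp(th,dz=0):
    r=.030+.051*np.cos(th)-.004*np.sin(th);z=.034+.051*np.sin(th)+.004*np.cos(th)
    return A+ex*r+np.array([0,0,z+.017+dz])
hand.move_gripper(0.0,40)
t46=np.radians(46)
bot.servo_line(tcp(t46,.05),velocity=.2)
bot.servo_line(tcp(t46,.012),velocity=.1)
print(get_obs()['wrist_force'],get_obs()['gripper_width'])
for d in (46,40,34,28,22,16,10,5,0):
    bot.servo_line(tcp(np.radians(d)),velocity=.06);o=get_obs();print(d,o['position'].round(4),o['wrist_force'].round(1))
for dz in (-.001,-.002,-.003):
    if o['wrist_force'][2]>15: break
    bot.servo_line(tcp(0,dz),velocity=.03);o=get_obs();print(dz,o['wrist_force'].round(1))
bot.servo_line(tcp(0,.10),velocity=.2)
f,K,V=cam("scene");save("k1",f)
bot.servo_line(np.array([.5382,.0038,.32]),velocity=.25)
f,K,V=cam("wrist");save("k0",f);np.savez("pics/k0.npz",K=K,V=V,f=f)
for e,p in blue_wells(f,K,V,.073): print(np.round(e[0],1),p.round(4))
print(get_obs()['time_s'])
s=cv2.imread("pics/k1.png")[210:310,270:400];w=cv2.imread("pics/k0.png")[100:290,220:410]
cv2.imwrite("pics/k2.png",np.hstack([cv2.resize(s,(480,400)),cv2.resize(w,(320,400))]))
E
```

```text
[ 0.07061537 -0.18887238  0.36550609] -0.00022818845008107505
46 [0.5938 0.032  0.1351] [ 0.1 -0.4 -0.4]
40 [0.5978 0.0339 0.1317] [ 0.8  0.1 -0.1]
34 [0.601  0.0355 0.1276] [-0.6  0.5 -0.3]
28 [0.6037 0.0369 0.1232] [1.8 0.9 0.4]
22 [0.6059 0.0381 0.1185] [0.7 0.3 0. ]
16 [0.6077 0.039  0.1135] [ 0.5 -0.4  1.2]
10 [0.6091 0.0397 0.1084] [-0.2  0.4 -0.1]
5 [0.6099 0.0401 0.1041] [-0.1 -0.7 -0.1]
0 [0.6108 0.0404 0.1   ] [ 2.1 -1.   1.2]
-0.001 [-1.5  0.1  7.6]
-0.002 [-0.2  0.9  8.9]
-0.003 [ 1.1  2.1 11.5]
[365.2 241.3] [ 0.5287 -0.0613  0.073 ]
[264.5 241.2] [0.4802 0.035  0.073 ]
[153.3 227. ] [0.4416 0.1465 0.073 ]
[261.9 170. ] [0.5475 0.0684 0.073 ]
[368.4 169.7] [ 0.5962 -0.0274  0.073 ]
34.7333
```

View pics/k2.png

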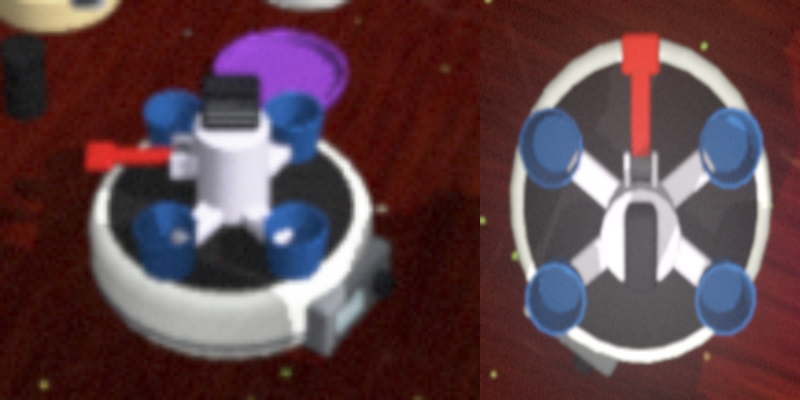

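```bash
python3 - <<'E'
from h import *
d=np.load("pics/k0.npz");f,K,V=d['f'],d['K'],d['V']
y=np.radians(26.8);A=np.array([.5382,.0038,.045]);ex=np.array([np.cos(y),np.sin(y),0]);ey=np.array([-np.sin(y),np.cos(y),0])
h=cv2.cvtColor(f,cv2.COLOR_RGB2HSV);m=(((h[:,:,0]<6)|(h[:,:,0]>174))&(h[:,:,1]>170)&(h[:,:,2]>130)).astype(np.uint8)*255
c=big(m,(280,100,350,185));x,yy,w,hh=cv2.boundingRect(c);print(x,yy,w,hh)
for px in ((x+w/2,yy),(x,yy+5),(x+w,yy+5)):
    p=onplane(K,V,px,.083)-A;print(p@ex,p@ey)
for a in(46,10,5,0): 
    t=np.radians(a)
    print(a,proj(K,V,A+ex*(.030+.060*np.cos(t)-.004*np.sin(t))+[0,0,.034+.06*np.sin(t)+.004*np.cos(t)]))
# vials
bot.reach(np.array([.56,.27,.32]),down(0))
f,K,V=cam("wrist");save("l0",f);np.savez("pics/l0.npz",K=K,V=V,f=f)
bot.servo_line(np.array([.51,.33,.30]))
f,K,V=cam("wrist");save("l1",f);np.savez("pics/l1.npz",K=K,V=V,f=f)
print(get_obs()['time_s'])
E
```

```text
305 115 22 45
0.08943987734615402 -0.0010839135677241695
0.0849864738305759 0.009301166591535242
0.08497653901602717 -0.01147304439839848
46 [314.86789022 138.78275739]
10 [314.85013449 115.74909811]
5 [314.84864203 114.789854  ]
0 [314.84741616 114.36968796]
36.5583
```

View pics/l0.png

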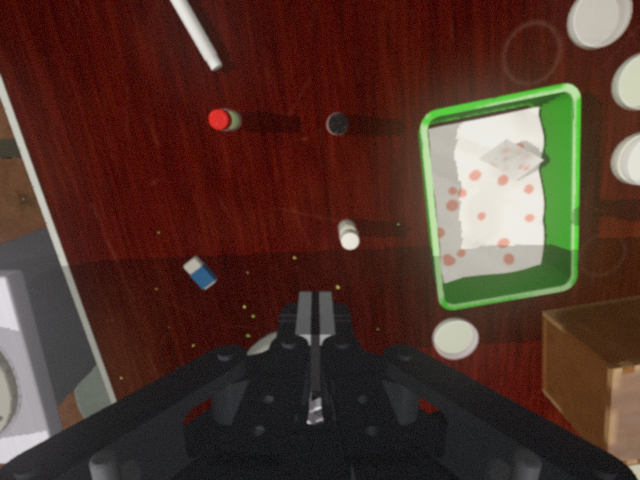

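View pics/l1.png

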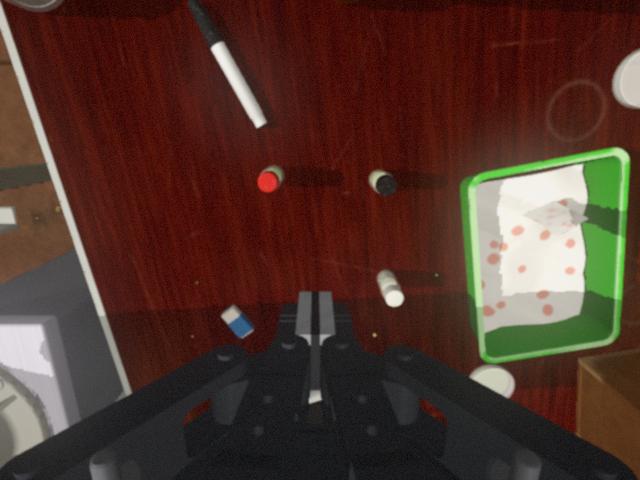

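```bash
python3 - <<'E'
from h import *
y=np.radians(26.8);q=down(y-np.pi/2)
A=np.array([.5382,.0038,.045]);ex=np.array([np.cos(y),np.sin(y),0])
s=cv2.imread("pics/k1.png");_,Ks,Vs=cam("scene")
h=cv2.cvtColor(s,cv2.COLOR_BGR2HSV);m=(((h[:,:,0]<6)|(h[:,:,0]>174))&(h[:,:,1]>170)&(h[:,:,2]>130)).astype(np.uint8)*255
c=big(m,(285,230,320,265))[:,0];print("red far end",c[c[:,0]<c[:,0].min()+4].mean(0),c.min(0),c.max(0))
for a in(46,10,5,0):
    t=np.radians(a)
    print(a,*[proj(Ks,Vs,A+ex*(.030+r*np.cos(t)-u*np.sin(t))+[0,0,.034+r*np.sin(t)+u*np.cos(t)]).round(1) for r,u in((.06,.004),(.06,-.004))])
D=[np.load(f"pics/l{i}.npz") for i in(0,1)]
def masks(f):
    h=cv2.cvtColor(f,cv2.COLOR_RGB2HSV)
    return dict(red=((h[:,:,0]<6)|(h[:,:,0]>174))&(h[:,:,1]>180)&(h[:,:,2]>170),black=(f.max(2)<62)&(h[:,:,1]<110),white=(f.min(2)>185))
R_={'red':[(200,100,245,140),(250,160,290,200)],'black':[(320,105,350,140),(372,170,400,200)],'white':[(330,215,365,255),(370,265,410,310)]}
for k in R_:
    ob=[]
    for d,r in zip(D,R_[k]):
        c=big(masks(d['f'])[k].astype(np.uint8)*255,r);e=cv2.fitEllipse(c);print(k,np.round(e[0],1),np.round(e[1],1),onplane(d['K'],d['V'],e[0],.062).round(4));ob.append((d['K'],d['V'],e[0]))
    p,er=tri(ob);print("  tri",p.round(4),np.round(er,4))
cs=[]
for i,(x,yy) in enumerate([(268,182),(386,184),(391,290)]):
    cs.append(cv2.resize(D[1]['f'][yy-25:yy+25,x-25:x+25,::-1],None,fx=5,fy=5,interpolation=3))
cv2.imwrite("pics/l2.png",np.hstack(cs))
E
```

```text
red far end [294.  248.5] [293 245] [315 252]
46 [300.8 232.6] [298.4 234.6]
10 [292.9 244.1] [292.5 246.9]
5 [292.6 245.9] [292.5 248.8]
0 [292.5 247.8] [292.7 250.6]
red [217.7 119. ] [17.8 19.2] [0.4634 0.3554 0.062 ]
red [266.9 182. ] [18.  18.8] [0.4632 0.3557 0.062 ]
  tri [0.463  0.3555 0.0606] [0. 0.]
black [338.4 123.3] [17.7 19. ] [0.5841 0.3511 0.062 ]
black [386.2 185. ] [18.7 19.3] [0.5827 0.3526 0.062 ]
  tri [0.5847 0.3512 0.0521] [0. 0.]
white [349.3 240.6] [15. 16.] [0.5982 0.228  0.062 ]
white [393.8 297.9] [14.5 16.4] [0.5982 0.2283 0.062 ]
  tri [0.5984 0.2278 0.0611] [0.0001 0.0001]
```

View pics/l2.png

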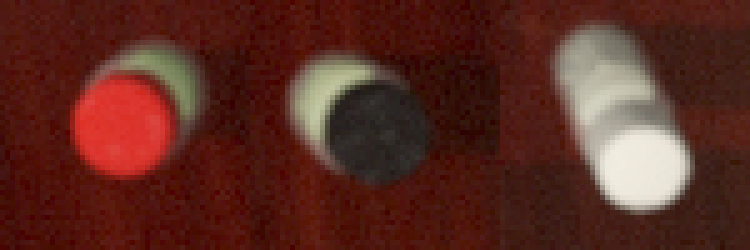

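```bash
cat >> h.py <<'E'
YAW=np.radians(26.8);AX=np.array([.5382,.0037,.045])
def loc(x,y,z): 
    c,s=np.cos(YAW),np.sin(YAW);return AX+np.array([c*x-s*y,s*x+c*y,z])
def pick(x,y,a=YAW):
    q=down(a);p=np.array([x,y,0])
    bot.reach(p+[0,0,.20],q);hand.move_gripper(.055,22)
    bot.servo_line(p+[0,0,.12],velocity=.2)
    f,K,V=cam("wrist");save("pk_%d"%(x*1000),f)
    bot.servo_line(p+[0,0,.045],velocity=.08);print("pre",get_obs()['wrist_force'].round(1))
    hand.move_gripper(.015,22);o=get_obs();print("grip",o['gripper_width'],o['wrist_force'].round(1),o['position'].round(4))
    bot.servo_line(p+[0,0,.21],velocity=.15);o=get_obs();print("lift",o['gripper_width'],o['time_s'])
def place(wx,wy,a=YAW):
    q=down(a)
    bot.servo_line(loc(wx,wy,.165),q,velocity=.25)
    bot.dwell(.2)
    for z in (.100,.075,.060,.053,.0505): 
        bot.servo_line(loc(wx,wy,z),velocity=.08 if z>.06 else .03);o=get_obs();w=o['wrist_force']
        print(z,w.round(1),o['gripper_width'])
        if w[2]>8: print("STOP");return False
    bot.servo_line(loc(wx,wy,.0493),velocity=.02);print(get_obs()['wrist_force'].round(1))
    hand.move_gripper(.045,22)
    bot.servo_line(loc(wx,wy,.165),velocity=.2);print(get_obs()['time_s']);return True
E
python3 - <<'E'
from h import *
q=down(YAW-np.pi/2)
bot.reach(loc(.081,0,.038+.017+.08),q)
bot.servo_line(loc(.081,0,.038+.017+.004),velocity=.1)
for dz in (0,-.003,-.005,-.007):
    bot.servo_line(loc(.081,0,.055+dz),velocity=.03);o=get_obs();print(dz,o['position'][2]-.1,o['wrist_force'].round(1))
    if o['wrist_force'][2]>18:break
bot.servo_line(loc(.081,0,.15),velocity=.2)
f,K,V=cam("scene");save("m1",f)
bot.servo_line(loc(.081,0,.2)+[-.02,.1,0],velocity=.25)
pick(.4632,.3556)
f,K,V=cam("scene");save("m2",f)
E
python3 -c "
import cv2
s=cv2.imread('pics/m1.png')[210:310,270:400];cv2.imwrite('pics/m3.png',cv2.resize(s,None,fx=6,fy=6,interpolation=3))"
```

```text
0 0.00017589047419436232 [-0.2  0.7  0.9]
-0.003 -0.001515969131352865 [-0.6  2.3 11.1]
-0.005 -0.002636296300409277 [ 0.3  4.9 12.4]
-0.007 -0.0035997572163835867 [ 0.8  6.  20.4]
pre [ 0.1 -0.9  0.4]
grip 0.021552914925862334 [-0.5 -0.5  4.7] [0.4635 0.3558 0.0455]
lift 0.02151616218049104 46.075
```

View pics/m3.png

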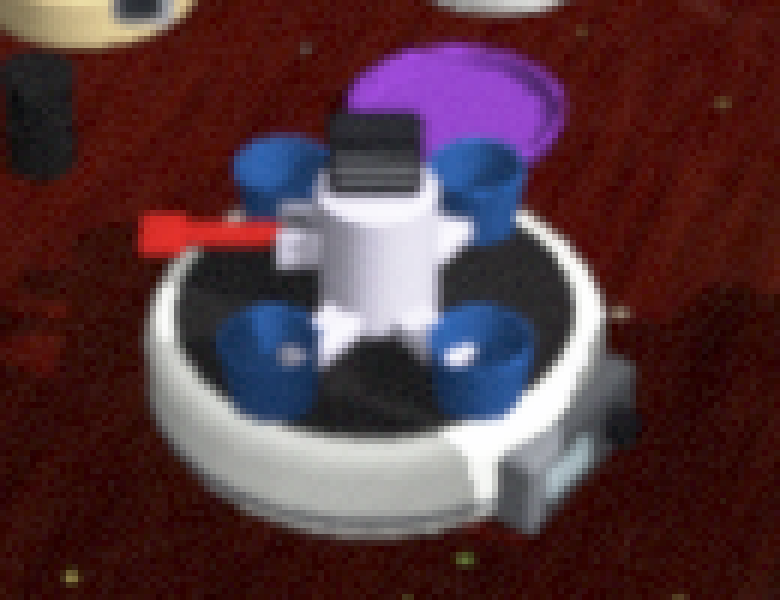

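View pics/m2.png

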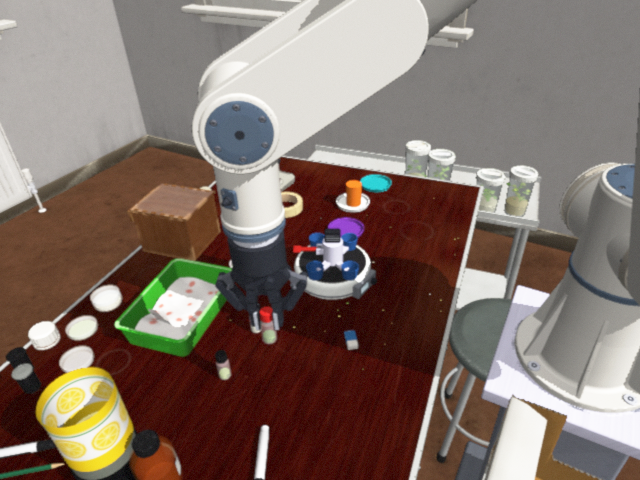

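View pics/pk_463.png

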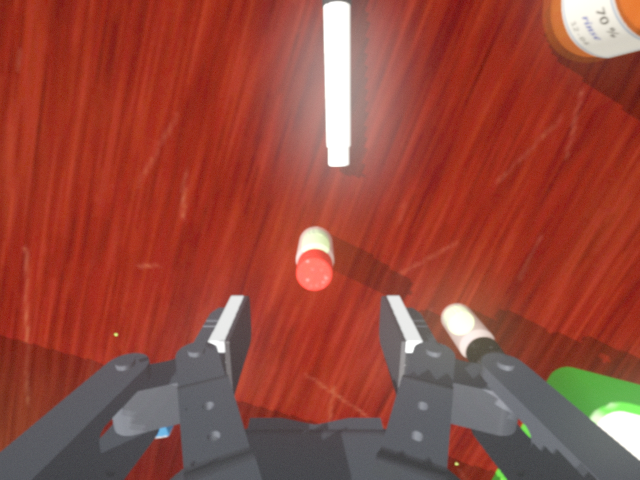

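```bash
python3 - <<'E'
from h import *
place(.038,.054)
f,K,V=cam("wrist");save("n0",f)
f,K,V=cam("scene");save("n1",f)
E
python3 -c "
import cv2
s=cv2.imread('pics/n1.png')[210:310,270:400];cv2.imwrite('pics/n2.png',cv2.resize(s,None,fx=6,fy=6,interpolation=3))"
```

```text
0.1 [0.8 0.4 0.2] 0.02118160414875135
0.075 [-0.1 -0.7  0.3] 0.021184935941765622
0.06 [-0.6 -0.1  0.1] 0.02148009496430284
0.053 [-0.3 -0.4  0.5] 0.021156749892478306
0.0505 [-0.1 -0.1 -0.5] 0.021197328367490224
[-0.6 -0.6  3. ]
51.6917
```

View pics/n0.png

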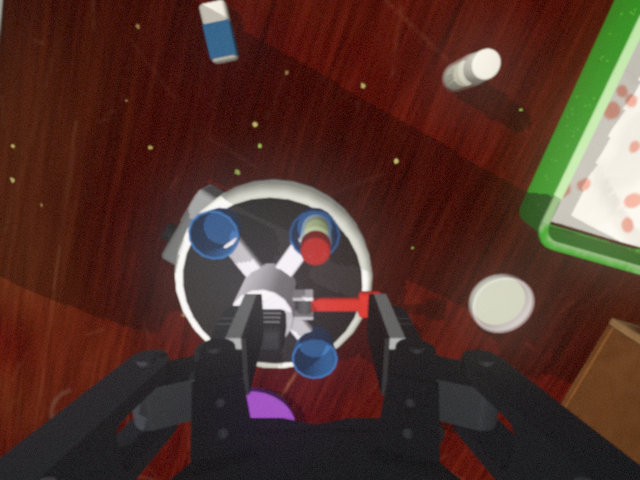

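View pics/n2.png

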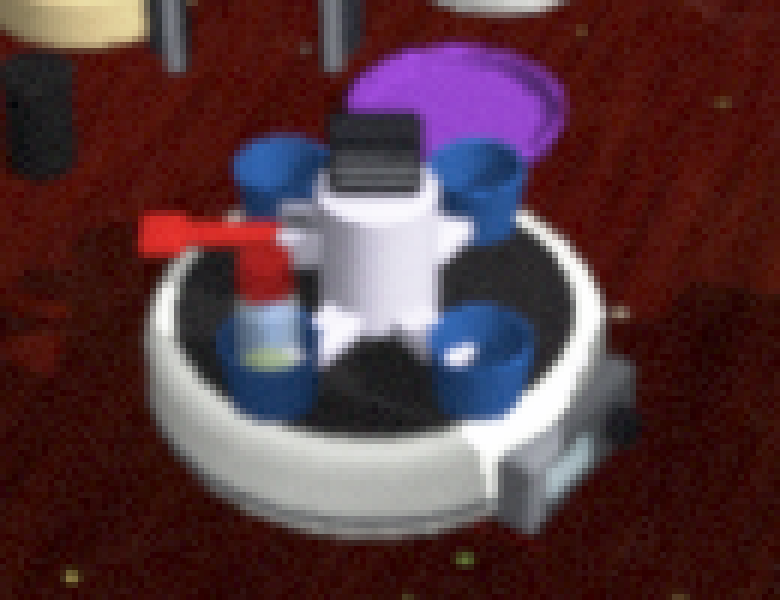

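```bash
python3 - <<'E'
from h import *
pick(.5836,.352)
if get_obs()['gripper_width']>.019: place(-.038,.054)
f,K,V=cam("wrist");save("o0",f)
f,K,V=cam("scene");save("o1",f)
E
python3 -c "
import cv2
s=cv2.imread('pics/o1.png')[200:350,220:400];cv2.imwrite('pics/o2.png',cv2.resize(s,None,fx=4,fy=4,interpolation=3))"
```

```text
pre [-0.1 -0.5  0.6]
grip 0.021557216882999317 [-1.7 -0.5  4.6] [0.5838 0.3522 0.0456]
lift 0.021736892513317806 56.4833
0.1 [ 0.5 -0.7  0.2] 0.021491422763478568
0.075 [-0.5  0.   0.3] 0.021542999169081603
0.06 [0.4 0.5 1.2] 0.02144743827327783
0.053 [-0.6 -0.4  0.2] 0.021249675315946095
0.0505 [ 0.1 -0.6  0.6] 0.02167198110510809
[-1.4  0.2  3.3]
62.1917
```

View pics/o2.png

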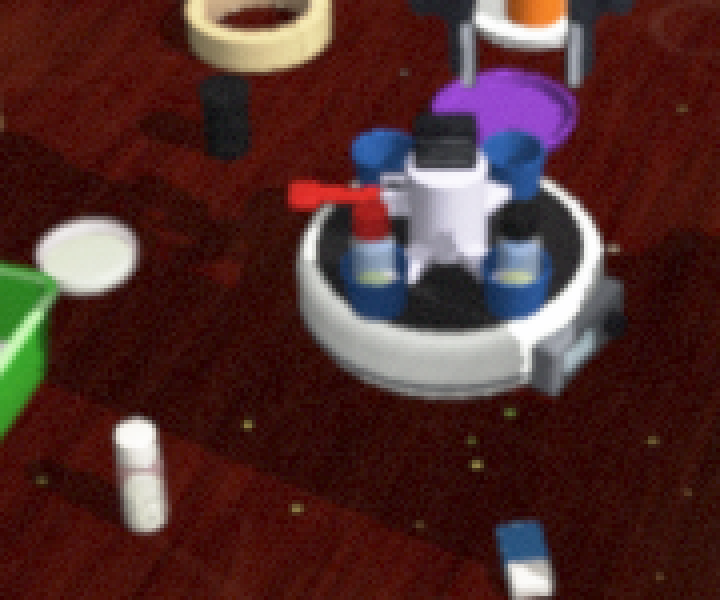

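View pics/o0.png

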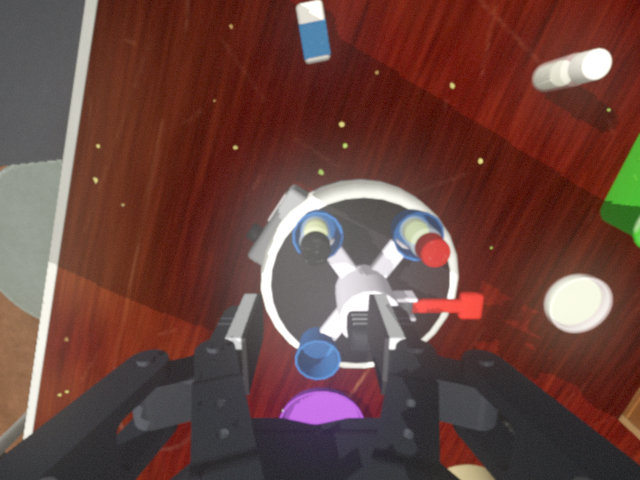

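```bash
python3 - <<'E'
from h import *
pick(.5982,.2281)
if get_obs()['gripper_width']>.019: place(.038,-.054)
f,K,V=cam("wrist");save("p0",f)
bot.servo_line(np.array([.40,-.30,.33]),velocity=.25)
f,K,V=cam("scene");save("p1",f)
f,K,V=cam("top");save("p2",f)
print(get_obs()['time_s'])
E
python3 -c "
import cv2
s=cv2.imread('pics/p1.png')[160:310,260:440];cv2.imwrite('pics/p3.png',cv2.resize(s,None,fx=4,fy=4,interpolation=3))"
```

```text
pre [-0.5  1.4  0.9]
grip 0.02123606289567777 [-2.3 -0.9  3.9] [0.5986 0.2282 0.0456]
lift 0.021249630630366674 66.7917
0.1 [-0.2 -0.6 -0.4] 0.021329205146104133
0.075 [-0.5 -0.4 -0.2] 0.02110732200810283
0.06 [0.4 0.1 0.9] 0.021101236076665097
0.053 [ 0.3 -0.  -0.1] 0.021443059719706684
0.0505 [ 0.   0.2 -0.3] 0.021350337110917907
[0.4 0.2 4. ]
72.2
73.925
```

View pics/p3.png

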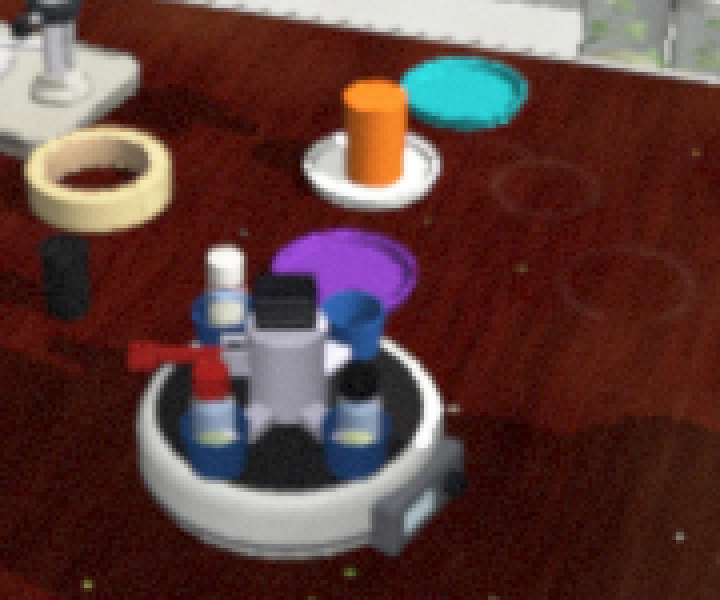

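View pics/p2.png

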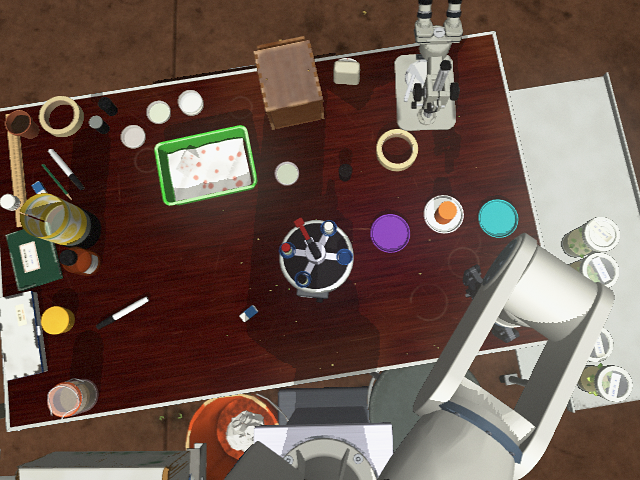

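View pics/p1.png

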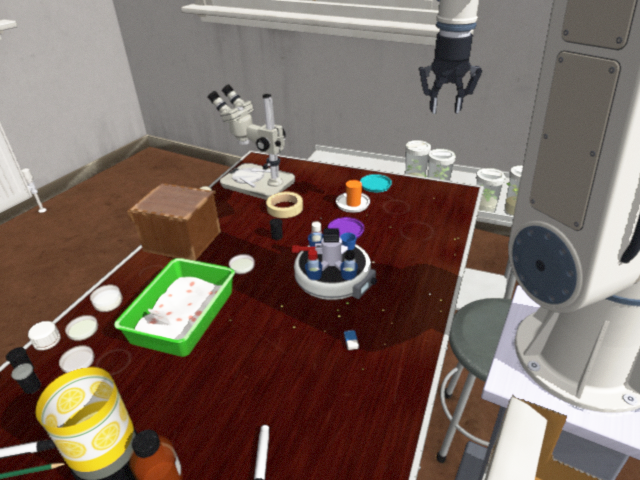

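```bash
python3 - <<'E'
from h import *
B=loc(0,0,0)
P=[np.array([.40,-.03,.34]),np.array([.46,.04,.34])]
fr=[]
for i,p in enumerate(P):
    bot.reach(p,down(np.radians(90))) if i==0 else bot.servo_line(p,velocity=.2)
    f,K,V=cam("wrist");save(f"q{i}",f);fr.append((f,K,V))
for n,w,in(("red",(.038,.054)),("black",(-.038,.054)),("white",(.038,-.054))):
    ob=[]
    for f,K,V in fr:
        h=cv2.cvtColor(f,cv2.COLOR_RGB2HSV)
        m=dict(red=((h[:,:,0]<6)|(h[:,:,0]>174))&(h[:,:,1]>150)&(h[:,:,2]>120),black=(f.max(2)<60),white=(f.min(2)>165))[n].astype(np.uint8)*255
        e0=proj(K,V,loc(*w,.066)).round().astype(int);r=15
        c=big(m,(e0[0]-r,e0[1]-r,e0[0]+r,e0[1]+r));e=cv2.minEnclosingCircle(c);ob.append((K,V,e[0]));print(n,e0,np.round(e[0],1),round(e[1],1))
    p,er=tri(ob);d=p-AX;c,s=np.cos(YAW),np.sin(YAW);print("  tri local",np.round([c*d[0]+s*d[1],-s*d[0]+c*d[1],d[2]],4),np.round(er,4))
print(get_obs()['time_s'])
E
```

```text
Traceback (most recent call last):
  File "h.py", line 35, in big
    return max(cs,key=cv2.contourArea)
ValueError: max() iterable argument is empty
```

View pics/q0.png

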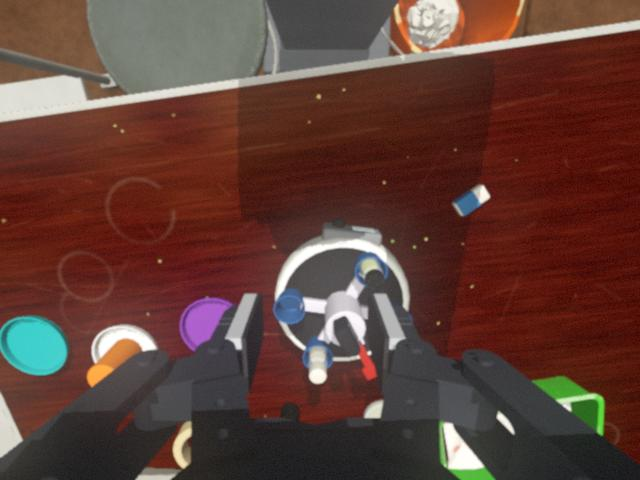

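```bash
python3 - <<'E'
from h import *
P=[np.array([.54,-.03,.33]),np.array([.56,.04,.33])]
fr=[]
for i,p in enumerate(P):
    bot.servo_line(p,velocity=.25)
    f,K,V=cam("wrist");save(f"q{i}",f);fr.append((f,K,V))
for n,w,in(("red",(.038,.054)),("black",(-.038,.054)),("white",(.038,-.054))):
  try:
    ob=[]
    for f,K,V in fr:
        h=cv2.cvtColor(f,cv2.COLOR_RGB2HSV)
        m=dict(red=((h[:,:,0]<6)|(h[:,:,0]>174))&(h[:,:,1]>150)&(h[:,:,2]>150),black=(f.max(2)<55),white=(f.min(2)>175))[n].astype(np.uint8)*255
        e0=proj(K,V,loc(*w,.066)).round().astype(int);r=14
        c=big(m,(e0[0]-r,e0[1]-r,e0[0]+r,e0[1]+r));e=cv2.minEnclosingCircle(c);ob.append((K,V,e[0]));print(n,e0,np.round(e[0],1),round(e[1],1))
    p,er=tri(ob);d=p-AX;c,s=np.cos(YAW),np.sin(YAW);print("  tri local",np.round([c*d[0]+s*d[1],-s*d[0]+c*d[1],d[2]],4),np.round(er,4))
  except Exception as x: print(n,x)
print(get_obs()['time_s'])
E
```

```text
red [418 220] [416.7 222.4] 9.9
red [344 199] [343.3 201.9] 9.7
  tri local [0.0399 0.0522 0.0668] [0.0001 0.0001]
black max() iterable argument is empty
white [319 267] [318.  262.8] 12.6
white [246 247] [249.2 243.8] 13.9
  tri local [ 0.0397 -0.0553  0.0486] [0.0003 0.0003]
76.8
```

View pics/q0.png

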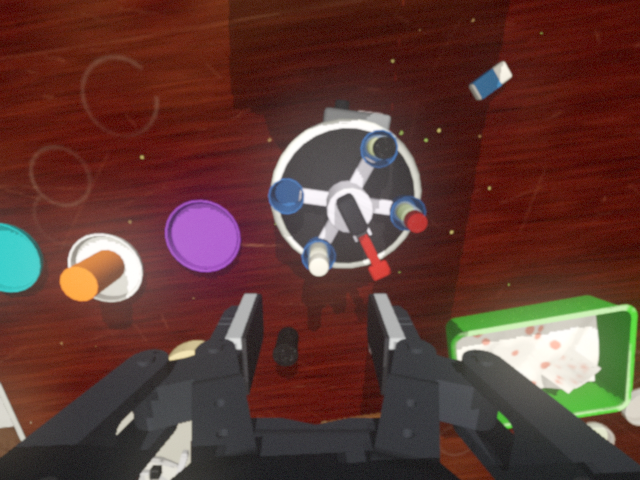

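```bash
python3 - <<'E'
from h import *
f,K,V=cam("wrist")
g=cv2.resize(f[110:320,170:420,::-1],None,fx=3,fy=3,interpolation=3)
for w in((.038,.054),(-.038,.054),(.038,-.054)):
    e=proj(K,V,loc(*w,.066));sc=np.linalg.norm(proj(K,V,loc(w[0]+.008,w[1],.066))-e)
    cv2.circle(g,tuple(((e-[170,110])*3).astype(int)),int(sc*3),(0,255,255),1)
cv2.imwrite("pics/r.png",g)
E
```

```text
(no output)
```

View pics/r.png

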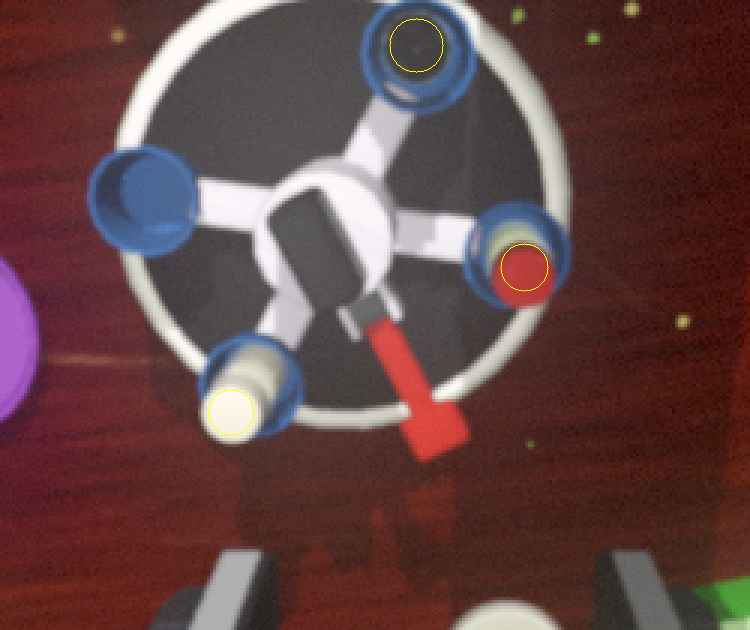

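All three cap tops lie on the circles predicted for fully seated vials, and the lever is down. Handing in.

```bash
python3 - <<'E'
from h import *
print(get_obs()['time_s'],get_obs()['wrist_force']);print(hand_in())
E
```

```text
76.85 [-0.60940349 -0.04940995 -0.9817888 ]
the job is handed in; nothing more can be done
None
```

The shaker is set up and handed in at about 77 s of the 210 s allowed; `hand_in()` gave no verdict.

**What I did, in order:**
1. Stood the orange cap in the white dish.
2. Lowered the carrier over the ball until it met the deck at the expected height.
3. Pressed the red lever down, then pressed it again onto its stop at about 20 N, before any vial was moved.
4. Stood the three vials found in the wells, gripped at 22 N: red in `well_1`, black in `well_2`, white in `well_4`. I saw no fourth vial in the pictures I took.

**Last checks:**
- **Carrier:** its wells average within 1 mm of the measured ball centre.
- **Lever:** it looks level to within the picture's roughly 2° resolution.
- **Red vial:** the cap top measured 66.8 mm above the carrier's underside, where a seated vial should be at 66 mm.
- **Black and white vials:** the cap tops lie on the positions predicted for seated vials in the last wrist picture. For these two the numeric height check did not work. The black cap could not be isolated in the image, and the white reading of 48.6 mm was thrown off by the vial's pale body. Both met the well floor at the expected height when lowered.
- **Bystanders:** the canister, petri dish and eraser look unmoved in the last pictures.

I looked out for the carrier being knocked aside. I re-measured it just before gripping, and it had not moved then or later.

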